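# Snug up the gland nut of the filter housing with an adjustable wrench

## Robot

A 6-joint arm with a two-finger parallel gripper is mounted at the origin on the work surface; the furniture and walls round the work are solid. World frame = base frame: x ahead of the robot, y to its left, z up, the work surface at z = 0. Lengths are in m, angles in rad, forces in N, time in s.
With the tool pointing down it reaches from about 0.425 to 0.95 m from the base axis. Payload 3.5 kg.
Tool frame: the origin (TCP) lies between the finger pads; the fingertips stand 17 mm ahead of it and the grasp point (between the pads) lies 2 mm behind it; z points along the fingers, y is the direction in which the jaws open and shut (so a half turn about z gives the same grasp; the last joint's range is limited). The gripper opens to 85 mm and grips with 20 to 120 N. Pads are 22 mm wide; open, the fingers measure 114 mm over their backs; the gripper's body (76 mm by 85 mm) begins 54 mm behind the grasp point. The pads swing forward as they close: fully open they stand 13 mm farther back than shut.
Start: joints at [1.084, 0.286, 1.577, -0, 1.279, -0.15], TCP at [0.223, 0.637, 0.216] pointing down, gripper open.
Joint ranges: [-2.77, 2.77], [-0.9, 2.22], [0.21, 2.48], [-1.53, 4.67], [0.24, 2.81], [-2.84, 2.84]. Speed limits (rad/s): [2.79, 2.79, 3.14, 3.14, 3.14, 3.14].

## Interface

Orientations are given as a unit quaternion [x, y, z, w].
In Python, from plant import ctrl gives the robot as it stands.
- The arm moves only by the tool carry_out, never from a script. Its argument "commands" is a list of rows, each an object with "delta_pos": the shift along the tool's x, y, z in m, a list of three; "delta_rot": the turn, a rotation vector about the tool's x, y, z in rad, a list of three; "claw": the opening in per cent of the stroke, from 0 (shut) to 100 (fully open). A call has 1 to 8 rows; each row is the pose to reach, as a shift and turn from the pose measured when the call began, along the tool's axes at that moment; what a row does not reach only later rows make up. A row lasts 1/12 s, in which the tool goes at most 41.7 mm and 7.16 degrees, less where a joint would pass 70% of its speed; a pose out of reach is approached as far as the arm can. A call with a gripper value outside its range is refused whole. The fingers move at their own pace and stop on an object; "force" is the grip in N (left out, the last holds). Time passes only in rows, so rows that repeat a pose let the fingers close. It gives the time, the measured TCP pose, the force and the opening at its end, in the units of the state.
- ctrl.get_state(): the state, without advancing time (a new reading comes with each control period).
- ctrl.read_camera(name): name is "scene" or "top"; returns (picture, depth): 420x560x3 uint8, red, green, blue; 420x560 float32, m along the optical axis (not along the pixel's ray), 0 where there is no reading.
- ctrl.camera_info(name): a dict with "fx", "fy", "cx", "cy" (pixels), "rvec" (rotation vector, rad) and "tvec" (3), from world to camera coordinates, as OpenCV has them. Camera axes: x right, y down, z forward; pixel columns grow to the right and rows downward; lengths in m; the calibration is good to about 2 mm. A picture is of the moment at which its call begins. camera_info takes no time and is no camera call.
- ctrl.sign_off(): hands the job in, once; it reports no verdict.
The state is a dict: "time": time; "qpos": joint angles; "dq": joint speeds; "joint_efforts": joint torques, N m; "eef_pos": TCP position; "tcp_rot": TCP orientation; "contact_force": force on the tool from outside, world axes, zero at the start; "wrist_torque": the same for the moment, N m; "opening": opening from 0.0 (shut) to 1.0 (fully open).
Only numpy, scipy, OpenCV 4.12 (cv2) and the standard library are available. Lean on these libraries where they do the work, as an engineer would, in place of code of your own. Each camera call takes 0.05 s, during which the arm holds its last target.

## Task

Pick up the adjustable wrench and lay it flat round the big hex nut in the middle of the filter housing's lid; then roll its worm (do not push the jaw itself) until the jaw is snug on the nut, and only then swing the handle to turn the nut clockwise, seen from above, by an eighth of a turn. Leave the wrench lying on the nut, still snug, and leave everything else on the bench undisturbed.

Things in the scene. Friction and masses are not known exactly. Their poses are not given: they have to be found in the camera images.
- housing: filter housing, fixed: a low round aluminium lid with a hex nut in the middle and two capped ports. Foot flange 200 mm across, 6 mm thick; flat top disc 180 mm across, 34 mm above the bench. Origin: on the bench under the centre, z up
- port_a (a point): top centre of a capped port on the lid, 18 mm across, 36 mm high (70 mm above the bench), 74 mm from the nut's axis at -22.5 degrees in the housing's frame (counter-clockwise positive). The handle cannot pass through it
- port_b (a point): top centre of the other, equal port, opposite the first (at +157.5 degrees)
- nut_axis (a point): point on the nut's vertical axis at the lid's flat top (34 mm above the bench); its axes are those of the housing and do not turn with the nut
- nut (a joint): clockwise turn of the hex nut seen from above (rad), 0 at the start; stays where it is left, resists with about 0.15 N m. Steel, 27 mm across flats, 31 mm across corners, top about 15 mm above the lid. At 0 its flats face 30, 90, 150 ... degrees from the housing's x axis, so a wrench on it has its handle pointing along 0, 60, 120 ... degrees in the housing's frame
- wrench: loose steel adjustable wrench lying flat, worm up, 238 mm long, 0.4 kg; handle to its -x, z up. Origin: on the underside, where the nut's axis belongs between the jaws. Fixed jaw's face at y = +13.5 mm, movable jaw on the -y side; throat x = -18, jaw tips x = +18; head x to -60, y -36 to +29 mm, 15 mm thick. Centre of mass near x = -52 mm
- handle_mid (a point): middle of the handle, 135 mm behind (-x) the wrench's origin, 7.5 mm above the underside; the handle is 24 mm wide, 11 mm thick (2 to 13 mm above the underside), from x = -77 to -220 mm
- wrench_jaw: the wrench's movable jaw; slides along the wrench's y. Origin: on its gripping face, at the underside, level with the wrench's origin in x
- jaw_slide (a joint): closing of the movable jaw (m): gap between the jaws = 36 mm - value; 0.009 = snug on the 27 mm nut. It starts between 0 and 0.003. It moves 1.8 mm per rad of the worm and otherwise stays where it is
- wrench_worm (a joint): turn of the worm (rad), positive closes the jaw: its top moves towards the nut (the wrench's +x). A dark knurled roller, 21 mm across, 15 mm long, axis along the wrench's y. It turns lightly: a fingertip pressed down on it with about 10 N and drawn over it along +x rolls it by friction, until the jaw bites and the finger slides
- worm_top (a point): top of the worm: 35.5 mm behind (-x) and 3.5 mm to the -y side of the wrench's origin, 22 mm above the underside, 7 mm proud of the head; nothing on the head or the nut stands higher
- vial_a: bystander: capped vial 30 mm across, 65 mm tall, upright, near the housing; origin under its centre
- vial_b: bystander: capped vial 31 mm across, 70 mm tall, upright, near the housing; origin under its centre
- dropper: bystander: dropper bottle 29 mm across, 100 mm tall, upright; origin under its centre
- tape: bystander: roll of tape lying flat, 104 mm across, 25 mm high; origin under its centre
- vial_c: bystander: capped vial 28 mm across, 62 mm tall, upright, beside the wrench; origin under its centre
- felt_pen: bystander: felt pen lying flat, 124 mm long (along its y), 14 mm thick; origin under its centre

How it is judged:
On the way, in this order (a step that is already met when the one before it is completed fails the run):
1. the wrench lies flat on the lid with the unturned nut between its open jaws (horizontal distance between wrench and nut_axis below 0.012 m and z of wrench in the frame of housing between 0.03 and 0.038 m and angle between wrench's own z axis and vertical below 0.1 rad and value of joint jaw_slide below 0.0055 m and value of joint nut between -0.2 and 0.2 rad), for 0.2 s.
2. the jaw is rolled snug on the nut, which is not yet turned (horizontal distance between wrench and nut_axis below 0.012 m and z of wrench in the frame of housing between 0.03 and 0.038 m and angle between wrench's own z axis and vertical below 0.1 rad and value of joint jaw_slide above 0.0078 m and value of joint nut between -0.2 and 0.2 rad), for 0.2 s.
3. the nut is turned clockwise by the snug wrench (horizontal distance between wrench and nut_axis below 0.012 m and z of wrench in the frame of housing between 0.03 and 0.038 m and angle between wrench's own z axis and vertical below 0.1 rad and value of joint jaw_slide above 0.0075 m and value of joint nut above 0.6 rad), for 0.1 s.
At the end, for the whole second after the job is handed in: the wrench lies flat on the lid, its origin within 12 mm of the nut's axis, jaw gap within 1.5 mm of the nut's 27 mm, the nut turned clockwise by 0.60 to 0.97 rad (an eighth of a turn is 0.785), wrench at rest and let go (all of step 3 and value of joint nut below 0.97 rad and linear speed of wrench below 0.02 m/s and contact force between the fingers and wrench below 0.1 N); the robot touches nothing.
It fails at once if the nut is turned with a slack jaw (value of joint nut above 0.3 rad and not (value of joint jaw_slide above 0.007 m)).
It fails at once if the jaw is pushed directly instead of by the worm (contact force between the fingers and wrench_jaw above 8 N).
It fails at once if something else on the bench is disturbed (moved by more than 25 mm) (distance of any of vial_a, vial_b, dropper, tape, vial_c, felt_pen from where it was at the start of the episode above 0.025 m).
It also fails if it takes over 72 s, if anything falls off the work surface, if the arm or the gripper's body presses on something with over 40 N, if the wrist force passes 120 N, or if a joint passes its speed limit or range.

## Working session

There is one attempt and no reset: what is moved stays moved. The work goes in short steps, Python scripts to look and compute and a tool call to move; the robot and the scene stay as the last step left them, time stands still between calls to the robot, and variables do not carry over. Pictures are saved under pics/ and viewed, and the job is handed in when it is done.

Besides the shell and the picture viewer there is one more tool, called after ">>>" in YAML: its name, and indented under it one key for each argument. carry_out: Moves the arm, as the interface text tells. Its arguments: {"type":"object","properties":{"commands":{"type":"array"},"force":{"type":"number"}},"required":["commands"]}

```bash
ls; mkdir -p pics
python3 - <<'E'
from plant import ctrl
import cv2,numpy as np
s=ctrl.get_state();print(s)
for n in("scene","top"):
    p,d=ctrl.read_camera(n);i=ctrl.camera_info(n);print(n,i)
    cv2.imwrite(f"pics/{n}0.png",p[:,:,::-1]);np.savez(f"{n}0.npz",p=p,d=d)
E
```

```text
pics
{'time': 0.0, 'qpos': array([ 1.08400610e+00,  2.87210472e-01,  1.57817362e+00,  1.62912043e-06,
        1.27858770e+00, -1.50013162e-01]), 'dq': array([-0.00080249, -0.00017877,  0.00032265,  0.0012589 ,  0.00116949,
        0.00045601]), 'joint_efforts': array([-1.44711201e-03, -4.05986094e+01, -2.92620367e+01, -2.12597820e-04,
        5.89569230e-03, -3.73739823e-06]), 'eef_pos': array([0.22270574, 0.63647264, 0.21451917]), 'tcp_rot': array([ 1.67594005e-01,  9.85855382e-01, -1.12953404e-03, -3.73134088e-04]), 'contact_force': array([ 0.42619893,  0.4536328 , -0.00603855]), 'wrist_torque': array([ 0.04322085, -0.06033261, -0.0390362 ]), 'opening': 0.9997937415971042}
scene {'fx': 462.84921487754434, 'fy': 462.84921487754434, 'cx': 281.0861831449147, 'cy': 212.7379591046008, 'rvec': array([ 2.05555296, -0.81595053,  0.42423975]), 'tvec': array([-0.43345701,  0.298322  ,  0.94290847])}
top {'fx': 396.0982259211681, 'fy': 396.0982259211681, 'cx': 280.0378767295131, 'cy': 200.75383104797177, 'rvec': array([ 2.12567123, -2.19354994,  0.06855063]), 'tvec': array([0.04089657, 0.57800819, 1.15609174])}
```

View pics/scene0.png

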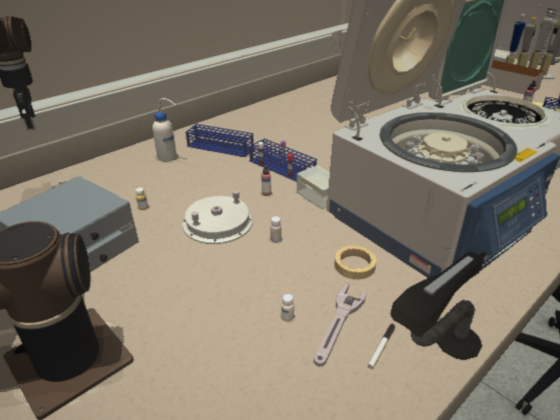

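View pics/top0.png

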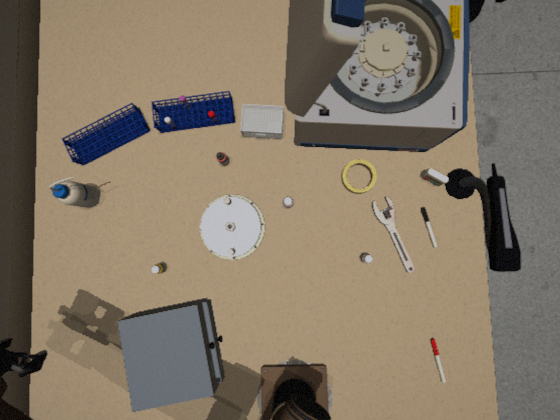

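The scene view shows the housing at about (217,217), the wrench at (342,322), the tape at (355,262) and the pen at (382,345). In the top view the lid is at (232,227), and the wrench runs from its head at (384,207) to the handle end at (409,270). vial_c is at (367,258). Next I back-project and zoom in.

```bash
cat > h.py <<'E'
import numpy as np,cv2
from plant import ctrl
def cam(n):
    i=ctrl.camera_info(n);K=np.array([[i['fx'],0,i['cx']],[0,i['fy'],i['cy']],[0,0,1]]);R=cv2.Rodrigues(i['rvec'])[0];return K,R,i['tvec'],i['rvec']
def cloud(n,d):
    K,R,t,_=cam(n);v,u=np.mgrid[:d.shape[0],:d.shape[1]]
    P=np.stack([(u-K[0,2])/K[0,0]*d,(v-K[1,2])/K[1,1]*d,d],-1)-t
    return P@R
def ray(n,u,v,z):
    K,R,t,_=cam(n);c=-R.T@t;r=R.T@np.linalg.inv(K)@np.array([u,v,1.]);return c+r*(z-c[2])/r[2]
def proj(n,P):
    K,R,t,rv=cam(n);return cv2.projectPoints(np.atleast_2d(np.array(P,float)),rv,t,K,None)[0][:,0]
def tri(uv1,uv2,n1="scene",n2="top"):
    Ps=[]
    for n in(n1,n2):
        K,R,t,_=cam(n);Ps.append(K@np.c_[R,t])
    X=cv2.triangulatePoints(Ps[0],Ps[1],np.array(uv1,float).reshape(2,1),np.array(uv2,float).reshape(2,1))[:,0];return X[:3]/X[3]
E
python3 - <<'E'
from h import *
for n,boxes in(("top",[(340,140,450,290),(190,185,310,265)]),("scene",[(300,270,410,380),(170,160,300,250)])):
    z=np.load(n+"0.npz");p=z['p'];P=cloud(n,z['d']);np.save(n+"P.npy",P)
    print(n,"table z",np.median(P[...,2][(z['d']>0)&(abs(P[...,2])<.02)]))
    for k,(a,b,c,d) in enumerate(boxes):
        im=p[b:d,a:c,::-1];s=min(800/(c-a),600/(d-b));cv2.imwrite(f"pics/{n}z{k}.png",cv2.resize(im,None,fx=s,fy=s,interpolation=cv2.INTER_CUBIC));print(n,k,s)
P=np.load("topP.npy")
for nm,(u,v) in dict(lid=(245,240),nut=(230,227),vial=(288,202),vial2=(158,268),drop=(222,158),vialc=(367,258),tape=(346,177),pen=(429,225),base=(295,390),wr=(400,248),box=(175,350)).items(): print(nm,P[v,u].round(3))
E
```

```text
top table z -0.00013805041687156328
top 0 4.0
top 1 6.666666666666667
scene table z 0.0014654015883281764
scene 0 5.454545454545454
scene 1 6.153846153846154
lid [0.465 0.129 0.035]
nut [0.505 0.171 0.045]
vial [ 0.571 -0.001  0.066]
vial2 [0.393 0.379 0.063]
drop [0.702 0.184 0.091]
vialc [ 0.404 -0.22   0.064]
tape [ 0.644 -0.177  0.024]
pen [ 0.493 -0.417  0.015]
base [ 0.063 -0.004  0.105]
wr [ 0.428 -0.328  0.014]
box [0.18  0.312 0.127]
```

View pics/topz0.png

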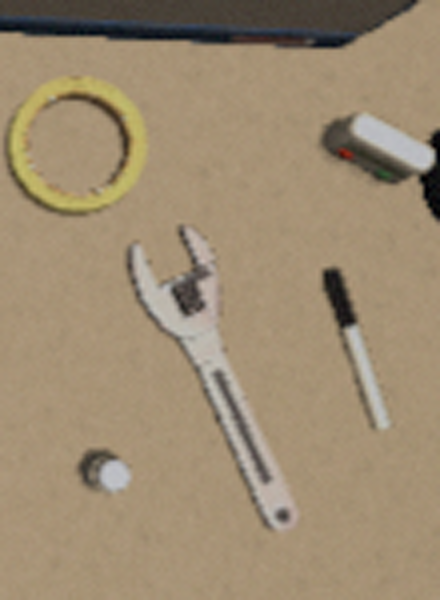

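View pics/topz1.png

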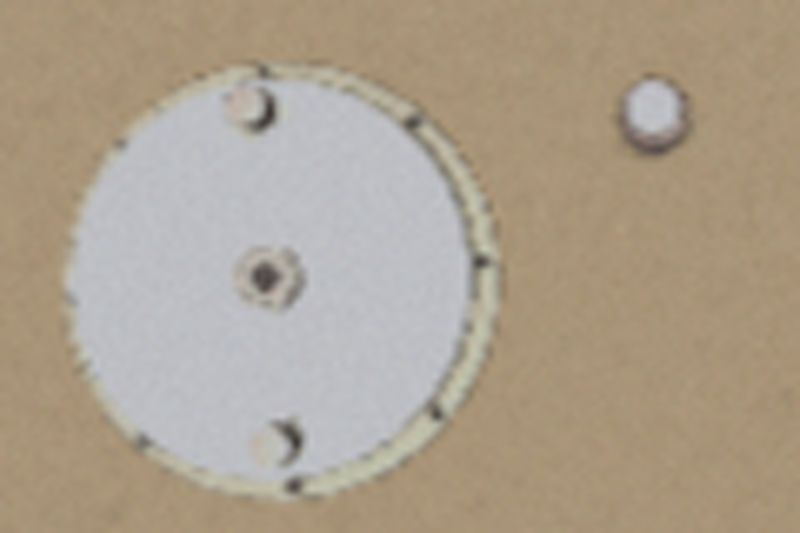

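View pics/scenez0.png

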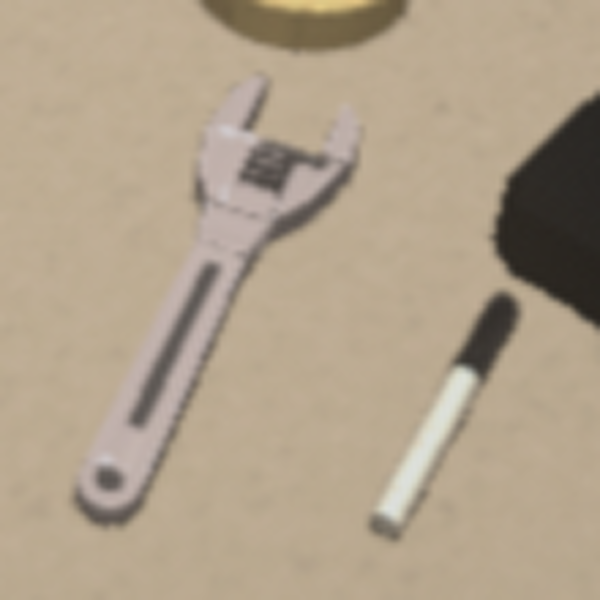

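View pics/scenez1.png

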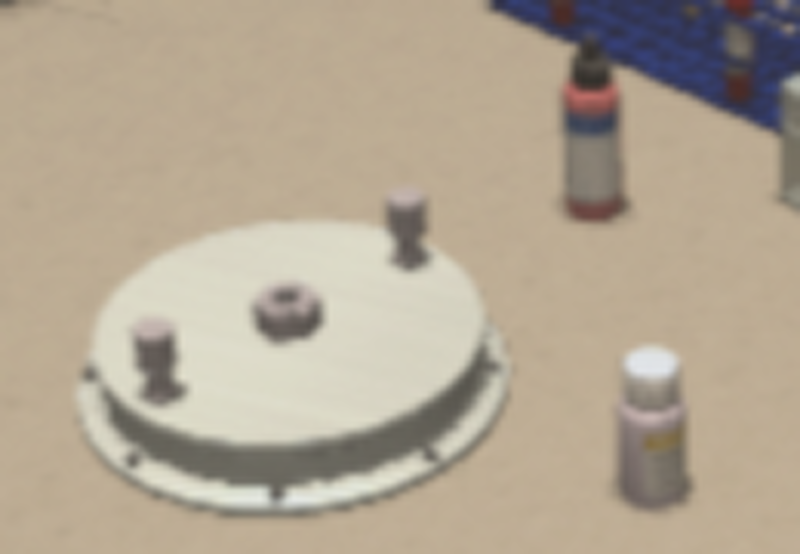

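```bash
cat > meas.py <<'E'
from h import *
def ccs(m):
    n,l,s,c=cv2.connectedComponentsWithStats(m.astype(np.uint8));return n,l,s,c
def wrench(n,p,P,ztop=.0145,roi=((.35,.65),(-.42,-.22))):
    # colour: wrench lighter, pinkish grey (low saturation)
    hsv=cv2.cvtColor(p,cv2.COLOR_RGB2HSV).astype(int)
    m=(P[...,0]>roi[0][0])&(P[...,0]<roi[0][1])&(P[...,1]>roi[1][0])&(P[...,1]<roi[1][1])&(P[...,2]>ztop-.008)
    k,l,s,c=ccs(m);b=1+np.argmax(s[1:,4]);return l==b
E
python3 - <<'E'
from meas import *
for n in("top","scene"):
    z=np.load(n+"0.npz");p=z['p'];P=np.load(n+"P.npy")
    # lid
    m=(abs(P[...,2]-.034)<.004)&(P[...,0]>.3)&(P[...,0]<.7)&(P[...,1]>.03)&(P[...,1]<.32)
    k,l,s,c=ccs(m);b=1+np.argmax(s[1:,4]);Q=P[l==b];
    cnt=max(cv2.findContours((l==b).astype(np.uint8),0,1)[0],key=len)[:,0]
    W=np.array([ray(n,u,v,.034)[:2] for u,v in cv2.convexHull(cnt)[:,0]],np.float32);print(n,"lid med z",np.median(Q[:,2]),"ellipse",cv2.fitEllipse(W))
    for zz,lo in((.07,.058),(.049,.042)):
        m=(P[...,2]>lo)&(np.hypot(P[...,0]-.5,P[...,1]-.165)<.09)&(P[...,2]<zz+.006)
        k,l,s,c=ccs(m)
        for i in range(1,k):
            if s[i,4]>5: print(n,zz,s[i,4],c[i],P[l==i].mean(0).round(4),ray(n,*c[i],zz).round(4))
    w=wrench(n,p,P);Q=P[w];print(n,"wr n",w.sum(),"z",np.percentile(Q[:,2],[5,50,95]).round(4))
    v,u=np.nonzero(w);W=np.array([ray(n,a,b,.013) for a,b in zip(u,v)])
    mu=W[:,:2].mean(0);_,_,V=np.linalg.svd(W[:,:2]-mu);t=(W[:,:2]-mu)@V[0];print("extent",t.min(),t.max(),V[0],mu)
    np.save(n+"W.npy",W)
E
```

```text
top lid med z 0.03371259705448572 ellipse ((0.5080151557922363, 0.17124824225902557), (0.1782296895980835, 0.17841123044490814), 140.76763916015625)
top 0.07 34 [227.         200.26470588] [0.5816 0.175  0.0687] [0.5815 0.1748 0.07  ]
top 0.07 34 [230.67647059 251.41176471] [0.4344 0.167  0.0693] [0.4344 0.1669 0.07  ]
top 0.049 72 [229.77777778 226.02777778] [0.5076 0.1715 0.0484] [0.5076 0.1714 0.049 ]
top wr n 786 z [0.0089 0.0135 0.0188]
extent -0.1067462449389483 0.12946935226939918 [-0.93440219 -0.3562198 ] [ 0.47776652 -0.31251384]
scene lid med z 0.03513651346108646 ellipse ((0.5063006281852722, 0.16992998123168945), (0.17911231517791748, 0.18759426474571228), 151.08538818359375)
scene 0.07 36 [235.5        193.22222222] [0.5786 0.1739 0.0671] [0.5759 0.1702 0.07  ]
scene 0.07 47 [194.87234043 214.55319149] [0.4317 0.1645 0.0678] [0.43   0.1616 0.07  ]
scene 0.049 20 [236.15 198.6 ] [0.5782 0.1719 0.0497] [0.5789 0.1729 0.049 ]
scene 0.049 69 [216.86956522 209.2173913 ] [0.5054 0.1674 0.049 ] [0.5054 0.1674 0.049 ]
scene 0.049 13 [196.30769231 220.84615385] [0.4327 0.163  0.0471] [0.4313 0.1607 0.049 ]
scene wr n 1175 z [0.0101 0.0147 0.0183]
extent -0.11875353820112991 0.12425929399607671 [-0.93242346 -0.36136753] [ 0.46915498 -0.31686823]
```

```bash
cat >> meas.py <<'E'
def fitw(W):
    mu=W[:,:2].mean(0);V=np.linalg.svd(W[:,:2]-mu)[2][0]
    t=(W[:,:2]-mu)@V
    # handle end is the narrow one
    N=np.array([-V[1],V[0]]);s=(W[:,:2]-mu)@N
    L=t.max()-t.min()
    a=np.ptp(s[t<t.min()+.3*L]);b=np.ptp(s[t>t.max()-.3*L])
    x=-V if b<a else V     # x toward jaws
    o=mu
    for _ in range(6):
        n=np.array([-x[1],x[0]]);q=(W[:,:2]-o)@np.c_[x,n]
        end=np.sort(q[:,0])[2];xs=q[:,0]-end-.220
        h=(xs<-.085)&(xs>-.205)
        # midline by bins
        B=[];
        for k in np.arange(-.205,-.085,.01):
            g=h&(xs>=k)&(xs<k+.01)
            if g.sum()>4:B.append((k+.005,(q[g,1].min()+q[g,1].max())/2))
        B=np.array(B);p=np.polyfit(B[:,0],B[:,1],1)
        x=x+p[0]*n;x/=np.linalg.norm(x)
    n=np.array([-x[1],x[0]]);q=(W[:,:2]-o)@np.c_[x,n]
    r=np.sort(q[:,0]);ox=((r[2]+.220)+(r[-3]-.018))/2
    oy=np.polyval(p,0) # approx
    g=(q[:,0]-ox<-.085)&(q[:,0]-ox>-.205);oy=np.median(q[g,1])
    return o+ox*x+oy*n,np.degrees(np.arctan2(x[1],x[0])),r[-3]-r[2]
E
python3 - <<'E'
from meas import *
for n in("top","scene"):
    W=np.load(n+"W.npy");o,a,L=fitw(W);print(n,o.round(4),a,L)
    x=np.array([np.cos(np.radians(a)),np.sin(np.radians(a))]);y=np.array([-x[1],x[0]])
    M=lambda X,Y,z:[*(o+X*x+Y*y),z]
    p=np.load(n+"0.npz")['p'][:,:,::-1].copy()
    pts=[(-.22,-.012,.013),(-.22,.012,.013),(-.077,.012,.013),(-.06,.029,.015),(.018,.029,.015),(.018,.0135,.015),(-.018,.0135,.015),(-.018,-.0225,.015),(.018,-.0225,.015),(.018,-.036,.015),(-.06,-.036,.015),(-.077,-.012,.013)]
    uv=proj(n,[M(*q) for q in pts]);w=proj(n,[M(-.0355,-.0035,.022)])[0]
    c=uv.mean(0);a0,b0=(c-70).astype(int);im=cv2.resize(p[b0:b0+140,a0:a0+140],None,fx=4,fy=4,interpolation=cv2.INTER_CUBIC)
    cv2.polylines(im,[((uv-(a0,b0)+.5)*4).astype(int)],True,(0,0,255),1);cv2.circle(im,tuple(((w-(a0,b0)+.5)*4).astype(int)),3,(0,255,0),-1);cv2.imwrite(f"pics/{n}fit.png",im)
# triangulate handle hole etc.
E
```

```text
top [ 0.5609 -0.279 ] 21.51789118408276 0.23326409474228066
scene [ 0.5598 -0.2794] 21.896305754409035 0.24102307475712176
```

View pics/topfit.png

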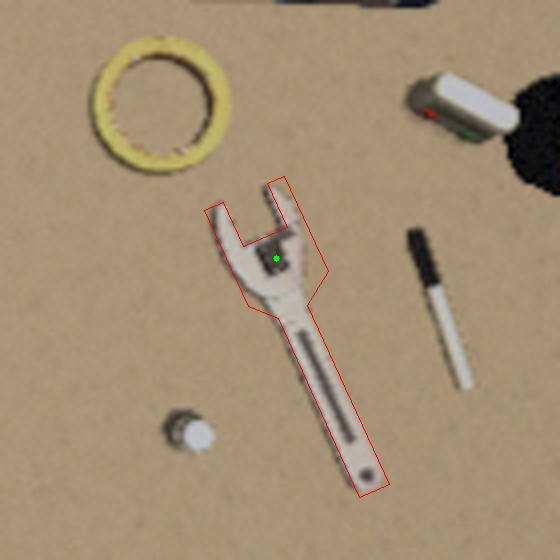

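View pics/scenefit.png

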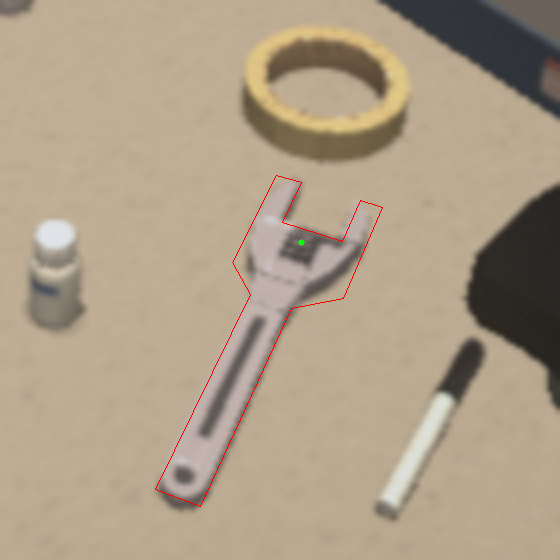

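The overlays match the wrench in both views: origin about (0.560,-0.279), yaw 21.7°. The two views agree within 1 mm at a height of 13 mm. The nut axis is at about (0.507,0.170) and the port line runs at about 3.3°, so the housing x axis is at about 25.8°. I plan to point the handle along 85.8° and swing it to about 41°, which clears the ports and vials. First a move helper.

```bash
cat > tgt.py <<'E'
import sys
from h import *
from scipy.spatial.transform import Rotation as R
def delta(pos,yaw):
    s=ctrl.get_state();T=R.from_quat(s['tcp_rot']);a=np.radians(yaw)
    y=np.array([np.cos(a),np.sin(a),0]);z=np.array([0,0,-1.]);x=np.cross(y,z)
    G=R.from_matrix(np.c_[x,y,z])
    return T.inv().apply(np.array(pos)-s['eef_pos']).round(4).tolist(),(T.inv()*G).as_rotvec().round(4).tolist()
def st():
    s=ctrl.get_state();T=R.from_quat(s['tcp_rot']).as_matrix()
    print('t',round(s['time'],2),'pos',s['eef_pos'].round(4),'yyaw',np.degrees(np.arctan2(T[1,1],T[0,1])).round(2),'tilt',np.degrees(np.arccos(-T[2,2])).round(2),'q',s['qpos'].round(2),'F',s['contact_force'].round(1),'open',round(s['opening'],3))
if __name__=="__main__":
    st()
    for a in sys.argv[1:]:
        v=list(map(float,a.split(',')));print(a,delta(v[:3],v[3]))
E
python3 tgt.py .50,.30,.24,85 .55,0,.24,100 .463,-.318,.15,111.7
```

```text
t 0.1 pos [0.2228 0.6365 0.2147] yyaw 70.7 tilt 0.12 q [ 1.08  0.29  1.58 -0.    1.28 -0.15] F [1.3 0.1 0.1] open 0.998
.50,.30,.24,85 ([-0.3729, -0.226, -0.0249], [-0.002, -0.0005, -0.2496])
.55,0,.24,100 ([-0.5192, -0.4927, -0.0244], [-0.002, -0.0008, -0.5114])
.463,-.318,.15,111.7 ([-0.5422, -0.8214, 0.0662], [-0.0019, -0.001, -0.7156])
```

>>> carry_out:
  commands:
    - {"delta_pos": [-0.04, -0.024, -0.025], "delta_rot": [-0.002, 0, -0.03], "claw": 60}
    - {"delta_pos": [-0.373, -0.226, -0.025], "delta_rot": [-0.002, 0, -0.25], "claw": 60}
    - {"delta_pos": [-0.373, -0.226, -0.025], "delta_rot": [-0.002, 0, -0.25], "claw": 60}
    - {"delta_pos": [-0.373, -0.226, -0.025], "delta_rot": [-0.002, 0, -0.25], "claw": 60}
    - {"delta_pos": [-0.373, -0.226, -0.025], "delta_rot": [-0.002, 0, -0.25], "claw": 60}
    - {"delta_pos": [-0.373, -0.226, -0.025], "delta_rot": [-0.002, 0, -0.25], "claw": 60}
    - {"delta_pos": [-0.373, -0.226, -0.025], "delta_rot": [-0.002, 0, -0.25], "claw": 60}
    - {"delta_pos": [-0.373, -0.226, -0.025], "delta_rot": [-0.002, 0, -0.25], "claw": 60}

```text
time: 0.77
eef_pos: [0.4318, 0.3818, 0.2381]
tcp_rot: [0.043, 0.999, -0.0, -0.001]
contact_force: [0.8, 0.9, 0.6]
opening: 0.599
```

```bash
python3 tgt.py .50,.30,.24,85 .55,0,.24,100 .463,-.318,.15,111.7
```

```text
t 0.77 pos [0.4318 0.3818 0.2381] yyaw 85.04 tilt 0.07 q [ 0.55  0.05  1.8   0.    1.29 -0.94] F [0.8 0.9 0.6] open 0.599
.50,.30,.24,85 ([-0.075, -0.0756, -0.0019], [-0.0004, -0.0012, 0.0007])
.55,0,.24,100 ([-0.1507, -0.3702, -0.0019], [-0.0003, -0.0012, -0.2611])
.463,-.318,.15,111.7 ([-0.0917, -0.6945, 0.0883], [-0.0001, -0.0013, -0.4653])
```

>>> carry_out:
  commands:
    - {"delta_pos": [-0.151, -0.37, 0], "delta_rot": [0, 0, -0.26], "claw": 60}
    - {"delta_pos": [-0.151, -0.37, 0], "delta_rot": [0, 0, -0.26], "claw": 60}
    - {"delta_pos": [-0.151, -0.37, 0], "delta_rot": [0, 0, -0.26], "claw": 60}
    - {"delta_pos": [-0.151, -0.37, 0], "delta_rot": [0, 0, -0.26], "claw": 60}
    - {"delta_pos": [-0.151, -0.37, 0], "delta_rot": [0, 0, -0.26], "claw": 60}
    - {"delta_pos": [-0.151, -0.37, 0], "delta_rot": [0, 0, -0.26], "claw": 60}
    - {"delta_pos": [-0.151, -0.37, 0], "delta_rot": [0, 0, -0.26], "claw": 60}
    - {"delta_pos": [-0.151, -0.37, 0], "delta_rot": [0, 0, -0.26], "claw": 60}

```text
time: 1.43
eef_pos: [0.528, 0.0696, 0.2378]
tcp_rot: [-0.087, 0.996, -0.0, -0.001]
contact_force: [1.0, -0.2, 0.0]
opening: 0.6
```

```bash
python3 tgt.py .463,-.318,.13,111.7
```

```text
t 1.43 pos [0.528  0.0696 0.2378] yyaw 99.94 tilt 0.1 q [-0.06 -0.05  1.9  -0.    1.29 -1.8 ] F [ 1.  -0.2  0. ] open 0.6
.463,-.318,.13,111.7 ([0.1307, -0.3706, 0.108], [0.0003, -0.0017, -0.2053])
```

>>> carry_out:
  commands:
    - {"delta_pos": [0.131, -0.371, 0.108], "delta_rot": [0, -0.002, -0.205], "claw": 60}
    - {"delta_pos": [0.131, -0.371, 0.108], "delta_rot": [0, -0.002, -0.205], "claw": 60}
    - {"delta_pos": [0.131, -0.371, 0.108], "delta_rot": [0, -0.002, -0.205], "claw": 60}
    - {"delta_pos": [0.131, -0.371, 0.108], "delta_rot": [0, -0.002, -0.205], "claw": 60}
    - {"delta_pos": [0.131, -0.371, 0.108], "delta_rot": [0, -0.002, -0.205], "claw": 60}
    - {"delta_pos": [0.131, -0.371, 0.108], "delta_rot": [0, -0.002, -0.205], "claw": 60}
    - {"delta_pos": [0.131, -0.371, 0.108], "delta_rot": [0, -0.002, -0.205], "claw": 60}
    - {"delta_pos": [0.131, -0.371, 0.108], "delta_rot": [0, -0.002, -0.205], "claw": 60}

```text
time: 2.1
eef_pos: [0.4747, -0.2434, 0.1505]
tcp_rot: [-0.188, 0.982, 0.0, 0.0]
contact_force: [1.2, 0.4, 0.2]
opening: 0.599
```

```bash
python3 tgt.py .463,-.318,.13,111.7  .463,-.318,.06,111.7
```

```text
t 2.1 pos [ 0.4747 -0.2434  0.1505] yyaw 111.67 tilt 0.04 q [-0.66  0.04  1.98  0.    1.12 -2.61] F [1.2 0.4 0.2] open 0.599
.463,-.318,.13,111.7 ([0.0384, -0.065, 0.0204], [0.0006, 0.0003, -0.0005])
.463,-.318,.06,111.7 ([0.0384, -0.0651, 0.0904], [0.0006, 0.0003, -0.0005])
```

>>> carry_out:
  commands:
    - {"delta_pos": [0.038, -0.065, 0.02], "delta_rot": [0, 0, 0], "claw": 60}
    - {"delta_pos": [0.038, -0.065, 0.02], "delta_rot": [0, 0, 0], "claw": 60}
    - {"delta_pos": [0.038, -0.065, 0.02], "delta_rot": [0, 0, 0], "claw": 60}
    - {"delta_pos": [0.038, -0.065, 0.06], "delta_rot": [0, 0, 0], "claw": 60}
    - {"delta_pos": [0.038, -0.065, 0.07], "delta_rot": [0, 0, 0], "claw": 60}
    - {"delta_pos": [0.038, -0.065, 0.08], "delta_rot": [0, 0, 0], "claw": 60}
    - {"delta_pos": [0.038, -0.065, 0.08], "delta_rot": [0, 0, 0], "claw": 60}

```text
time: 2.68
eef_pos: [0.462, -0.3156, 0.0678]
tcp_rot: [-0.188, 0.982, 0.003, -0.002]
contact_force: [0.2, 0.0, 0.1]
opening: 0.599
```

```bash
python3 tgt.py .463,-.318,.03,111.7  .463,-.318,.02,111.7
python3 - <<'E'
from h import *
for n in("scene","top"):
    p,d=ctrl.read_camera(n);c=proj(n,[.47,-.31,.03])[0].astype(int)
    a,b=c-60;cv2.imwrite(f"pics/{n}1.png",cv2.resize(p[b:b+120,a:a+120,::-1],None,fx=4.5,fy=4.5,interpolation=cv2.INTER_CUBIC))
E
```

```text
t 2.68 pos [ 0.462  -0.3156  0.0678] yyaw 111.71 tilt 0.37 q [-0.78  0.21  1.96  0.    0.98 -2.73] F [0.2 0.  0.1] open 0.599
.463,-.318,.03,111.7 ([-0.0002, -0.0028, 0.0377], [0.0061, -0.002, 0.0002])
.463,-.318,.02,111.7 ([-0.0002, -0.0029, 0.0477], [0.0061, -0.002, 0.0002])
```

View pics/scene1.png

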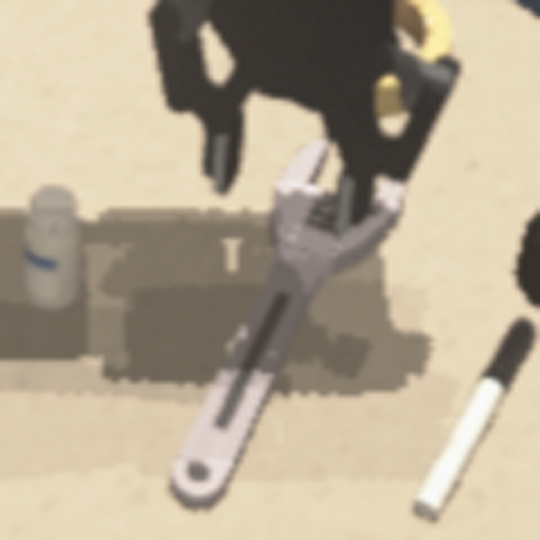

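View pics/top1.png

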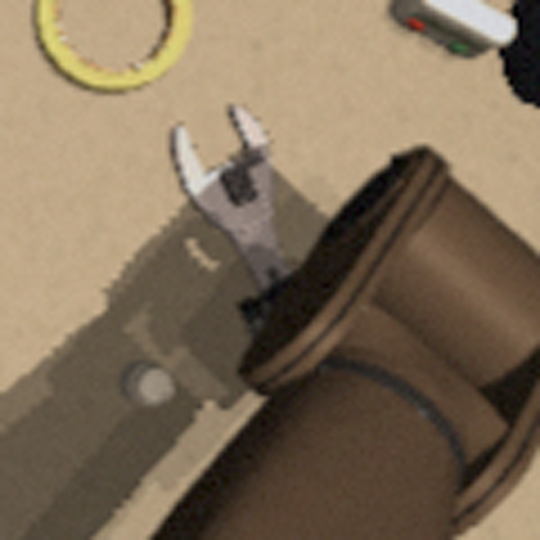

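The fingers (scene crop (222,185) and (345,225)) straddle the handle at the right yaw. I'll descend and grip.

>>> carry_out:
  commands:
    - {"delta_pos": [0, -0.003, 0.02], "delta_rot": [0.006, -0.002, 0], "claw": 60}
    - {"delta_pos": [0, -0.003, 0.035], "delta_rot": [0.006, -0.002, 0], "claw": 60}
    - {"delta_pos": [0, -0.003, 0.044], "delta_rot": [0.006, -0.002, 0], "claw": 60}
    - {"delta_pos": [0, -0.003, 0.048], "delta_rot": [0.006, -0.002, 0], "claw": 60}
    - {"delta_pos": [0, -0.003, 0.048], "delta_rot": [0.006, -0.002, 0], "claw": 60}
    - {"delta_pos": [0, -0.003, 0.048], "delta_rot": [0.006, -0.002, 0], "claw": 60}

```text
time: 3.28
eef_pos: [0.4655, -0.3203, 0.0238]
tcp_rot: [-0.189, 0.982, -0.003, 0.002]
contact_force: [-0.1, 0.1, -0.2]
opening: 0.6
```

>>> carry_out:
  commands:
    - {"delta_pos": [0, 0, 0], "delta_rot": [0, 0, 0], "claw": 10}
    - {"delta_pos": [0, 0, 0], "delta_rot": [0, 0, 0], "claw": 10}
    - {"delta_pos": [0, 0, 0], "delta_rot": [0, 0, 0], "claw": 10}
    - {"delta_pos": [0, 0, 0], "delta_rot": [0, 0, 0], "claw": 10}
    - {"delta_pos": [0, 0, 0], "delta_rot": [0, 0, 0], "claw": 10}
    - {"delta_pos": [0, 0, 0], "delta_rot": [0, 0, 0], "claw": 10}
  force: 90

```text
time: 3.78
eef_pos: [0.4655, -0.3203, 0.0239]
tcp_rot: [-0.189, 0.982, -0.003, 0.002]
contact_force: [0.3, -0.5, -0.2]
opening: 0.098
```

```bash
python3 tgt.py .463,-.318,.02,111.7
```

```text
t 3.78 pos [ 0.4655 -0.3203  0.0239] yyaw 111.75 tilt 0.43 q [-0.78  0.28  1.97  0.    0.88 -2.73] F [ 0.3 -0.5 -0.2] open 0.098
.463,-.318,.02,111.7 ([0.0015, 0.0031, 0.0039], [-0.0068, 0.003, 0.0008])
```

Run:
```python
from h import *
for n in("scene","top"):
    p,d=ctrl.read_camera(n);c=proj(n,[.47,-.31,.03])[0].astype(int)
    a,b=c-60;cv2.imwrite(f"pics/{n}2.png",cv2.resize(p[b:b+120,a:a+120,::-1],None,fx=4.5,fy=4.5,interpolation=cv2.INTER_CUBIC))
    print(n,(proj(n,[[.4655,-.3203,.007],[.463,-.318,.013]])-[a,b])*4.5)
```

```text
scene [[281.01711183 320.38721454]
 [274.85309351 311.96919834]]
top [[279.35309985 280.94329729]
 [278.43211655 284.80085479]]
```

View pics/scene2.png

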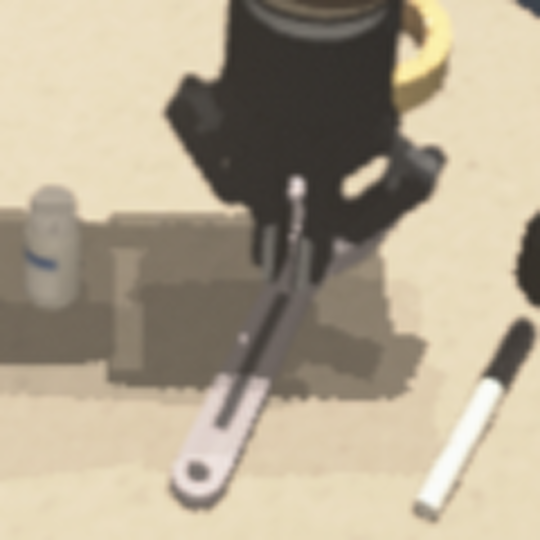

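Run:
```python
from h import *
n="scene";c=proj(n,[.47,-.31,.03])[0].astype(int);a=c-60
for z in(0,.01,.02,.03,.04): print(z,(proj(n,[.4655,-.3203,z])[0]-a)*4.5)
p,d=ctrl.read_camera(n);P=cloud(n,d)
b=p[a[1]:a[1]+120,a[0]:a[0]+120,::-1];q=P[a[1]:a[1]+120,a[0]:a[0]+120]
for (u,v) in((265,270),(267,280),(282,262),(300,270),(318,275),(318,283),(292,300),(265,250)): print(u,v,q[int(v/4.5),int(u/4.5)].round(4))
z=q[...,2];vis=np.clip(z/.06*255,0,255).astype(np.uint8)
cv2.imwrite("pics/scene2z.png",cv2.resize(np.hstack([b[30:90,30:90],cv2.applyColorMap(vis,2)[30:90,30:90]]),None,fx=6.6,fy=6.6,interpolation=cv2.INTER_NEAREST))
```

```text
0 [280.01503041 330.21392534]
0.01 [281.44901353 316.15185698]
0.02 [282.8993722  301.92920495]
0.03 [284.36638854 287.54320276]
0.04 [285.8503512  272.99101998]
265 270 [ 0.4519 -0.3159  0.0487]
267 280 [ 0.4759 -0.3007  0.0126]
282 262 [ 0.4606 -0.3193  0.051 ]
300 270 [ 0.4613 -0.3296  0.0524]
318 275 [ 0.465  -0.3374  0.0528]
318 283 [ 0.4652 -0.3376  0.0497]
292 300 [ 0.4749 -0.3161  0.0129]
265 250 [ 0.4561 -0.3114  0.0572]
```

View pics/scene2z.png

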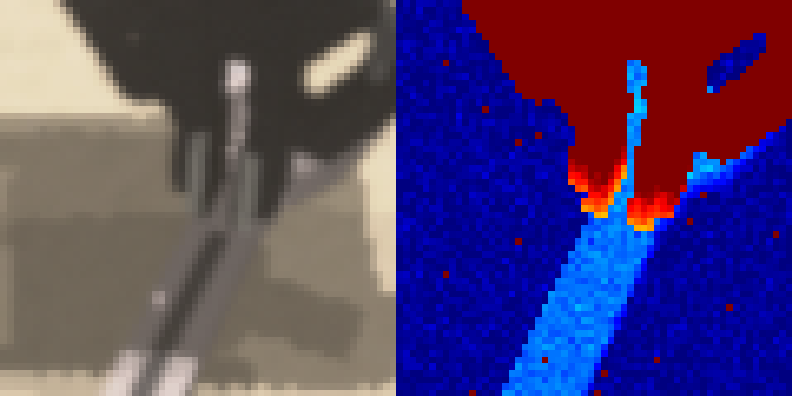

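Run:
```python
from h import *
P=np.load("sceneP.npy");m=(np.hypot(P[...,0]-.2228,P[...,1]-.6365)<.12)&(P[...,2]>.15)&(P[...,2]<.5)
v,u=np.nonzero(m);print(u.min(),u.max(),v.min(),v.max())
Q=P[m];o=np.argsort(Q[:,2])[:25];print(np.c_[u[o],v[o],Q[o].round(3)])
print(proj("scene",[[.2228,.6365,.2145],[.2228,.6365,.2]]))
Pt=np.load("topP.npy");m=(np.hypot(Pt[...,0]-.2228,Pt[...,1]-.6365)<.12)&(Pt[...,2]>.1);print("top",Pt[m].mean(0) if m.any() else None)
p=np.load("scene0.npz")['p'][60:150,0:90,::-1];cv2.imwrite("pics/g0.png",cv2.resize(p,None,fx=6,fy=6,interpolation=cv2.INTER_CUBIC))
```

```text
0 37 26 141
[[ 26.    140.      0.221   0.752   0.151]
 [ 20.    141.      0.204   0.755   0.152]
 [ 30.    138.      0.234   0.755   0.152]
 [ 37.    136.      0.255   0.751   0.154]
 [ 27.    138.      0.226   0.756   0.154]
 [ 19.    140.      0.202   0.754   0.157]
 [ 28.    137.      0.23    0.756   0.157]
 [ 32.    136.      0.241   0.755   0.157]
 [ 35.    135.      0.25    0.75    0.159]
 [ 28.    136.      0.231   0.755   0.16 ]
 [ 23.    137.      0.216   0.755   0.162]
 [ 26.    136.      0.225   0.755   0.162]
 [ 27.    136.      0.227   0.752   0.162]
 [ 25.    136.      0.222   0.755   0.163]
 [ 21.    137.      0.211   0.755   0.163]
 [ 24.    136.      0.22    0.754   0.164]
 [ 20.    137.      0.208   0.755   0.164]
 [ 33.    133.      0.247   0.753   0.166]
 [ 32.    133.      0.244   0.753   0.167]
 [ 31.    133.      0.241   0.754   0.167]
 [ 23.    135.      0.218   0.755   0.168]
 [ 26.    134.      0.227   0.753   0.169]
 [ 21.    135.      0.212   0.754   0.17 ]
 [ 19.    135.      0.207   0.755   0.171]
 [ 28.    132.      0.234   0.756   0.172]]
[[ 34.04971906 132.55066371]
 [ 35.59111592 137.17546831]]
top [0.22000874 0.59601605 0.32798679]
```

View pics/g0.png

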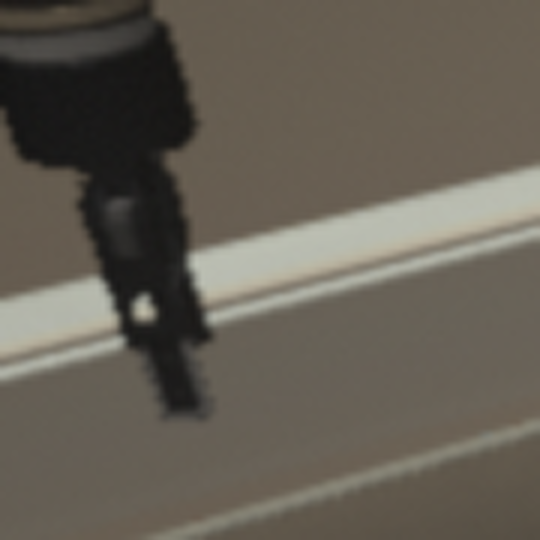

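The fingers closed without touching the handle: the tips look about 30–35 mm above the bench even though the TCP reads 24 mm. I'll probe down gently to find the real tip height.

>>> carry_out:
  commands:
    - {"delta_pos": [0, 0, 0.002], "delta_rot": [0, 0, 0], "claw": 10}
    - {"delta_pos": [0, 0, 0.004], "delta_rot": [0, 0, 0], "claw": 10}
    - {"delta_pos": [0, 0, 0.006], "delta_rot": [0, 0, 0], "claw": 10}
  force: 20

```text
time: 4.18
eef_pos: [0.4655, -0.3202, 0.0175]
tcp_rot: [-0.189, 0.982, -0.003, 0.002]
contact_force: [0.7, -0.2, 0.3]
opening: 0.099
```

```bash
python3 tgt.py
python3 - <<'E'
from h import *
n="scene"
p,d=ctrl.read_camera(n);c=proj(n,[.47,-.31,.03])[0].astype(int)
a,b=c-60;cv2.imwrite(f"pics/{n}3.png",cv2.resize(p[b+20:b+90,a+20:a+90,::-1],None,fx=8,fy=8,interpolation=cv2.INTER_CUBIC))
E
```

```text
t 4.18 pos [ 0.4655 -0.3202  0.0175] yyaw 111.75 tilt 0.41 q [-0.78  0.29  1.97  0.    0.87 -2.73] F [ 0.7 -0.2  0.3] open 0.099
```

View pics/scene3.png

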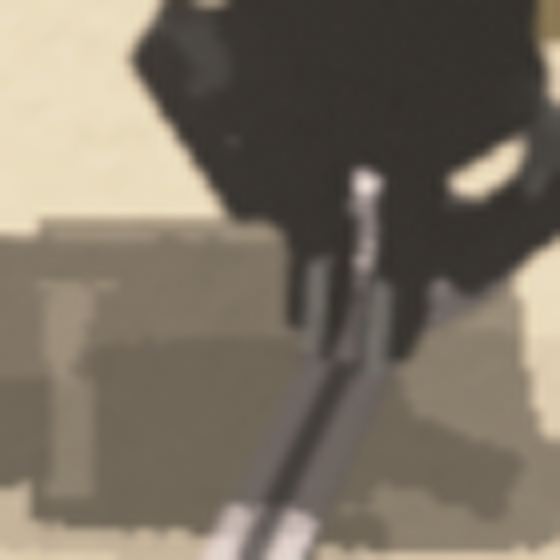

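>>> carry_out:
  commands:
    - {"delta_pos": [0, 0, 0.003], "delta_rot": [0, 0, 0], "claw": 10}
    - {"delta_pos": [0, 0, 0.005], "delta_rot": [0, 0, 0], "claw": 10}
    - {"delta_pos": [0, 0, 0.006], "delta_rot": [0, 0, 0], "claw": 10}

```text
time: 4.48
eef_pos: [0.4649, -0.3197, 0.0104]
tcp_rot: [-0.189, 0.982, -0.002, 0.001]
contact_force: [0.3, 0.1, -0.0]
opening: 0.1
```

>>> carry_out:
  commands:
    - {"delta_pos": [0, 0, 0.002], "delta_rot": [0, 0, 0], "claw": 10}
    - {"delta_pos": [0, 0, 0.004], "delta_rot": [0, 0, 0], "claw": 10}

```text
time: 4.65
eef_pos: [0.4649, -0.3197, 0.0061]
tcp_rot: [-0.189, 0.982, -0.002, 0.001]
contact_force: [-0.6, 0.4, 0.6]
opening: 0.098
```

>>> carry_out:
  commands:
    - {"delta_pos": [0, 0, 0.002], "delta_rot": [0, 0, 0], "claw": 10}
    - {"delta_pos": [0, 0, 0.003], "delta_rot": [0, 0, 0], "claw": 10}

```text
time: 4.82
eef_pos: [0.4647, -0.3196, 0.0027]
tcp_rot: [-0.189, 0.982, -0.002, 0.001]
contact_force: [0.9, -0.3, 0.0]
opening: 0.099
```

```bash
python3 tgt.py
python3 - <<'E'
from h import *
n="scene"
p,d=ctrl.read_camera(n);c=proj(n,[.47,-.31,.03])[0].astype(int)
a,b=c-60;cv2.imwrite(f"pics/{n}4.png",cv2.resize(p[b+20:b+90,a+20:a+90,::-1],None,fx=8,fy=8,interpolation=cv2.INTER_CUBIC))
E
```

```text
t 4.82 pos [ 0.4647 -0.3196  0.0027] yyaw 111.75 tilt 0.26 q [-0.78  0.32  1.98  0.    0.84 -2.73] F [ 0.9 -0.3  0. ] open 0.099
```

View pics/scene4.png

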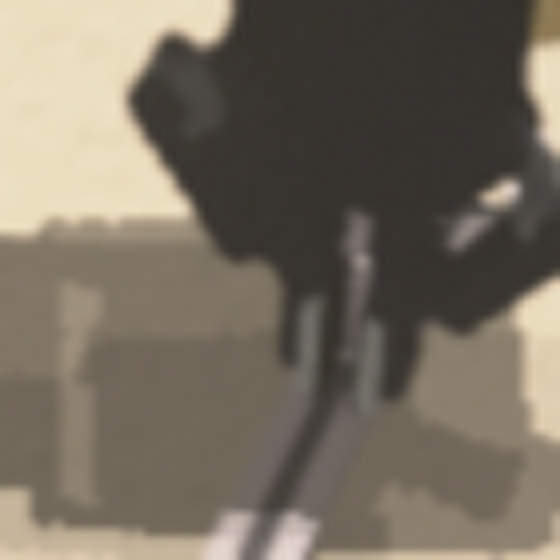

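>>> carry_out:
  commands:
    - {"delta_pos": [0, 0, 0.002], "delta_rot": [0, 0, 0], "claw": 10}
    - {"delta_pos": [0, 0, 0.003], "delta_rot": [0, 0, 0], "claw": 10}

```text
time: 5.03
eef_pos: [0.4646, -0.3195, -0.0006]
tcp_rot: [-0.189, 0.982, -0.002, 0.001]
contact_force: [-0.1, -0.5, 0.2]
opening: 0.095
```

>>> carry_out:
  commands:
    - {"delta_pos": [0, 0, 0.002], "delta_rot": [0, 0, 0], "claw": 10}
    - {"delta_pos": [0, 0, 0.003], "delta_rot": [0, 0, 0], "claw": 10}

```text
time: 5.2
eef_pos: [0.4648, -0.3197, -0.0027]
tcp_rot: [-0.189, 0.982, -0.001, 0.001]
contact_force: [-2.8, 2.7, 11.5]
opening: 0.105
```

>>> carry_out:
  commands:
    - {"delta_pos": [0, 0, 0.002], "delta_rot": [0, 0, 0], "claw": 10}
    - {"delta_pos": [0, 0, 0.003], "delta_rot": [0, 0, 0], "claw": 10}

```text
time: 5.37
eef_pos: [0.4648, -0.3197, -0.0028]
tcp_rot: [-0.189, 0.982, -0.0, -0.0]
contact_force: [-7.5, 6.4, 24.3]
opening: 0.098
```

>>> carry_out:
  commands:
    - {"delta_pos": [0, 0, -0.006], "delta_rot": [0, 0, 0], "claw": 60}
    - {"delta_pos": [0, 0, -0.03], "delta_rot": [0, 0, 0], "claw": 60}
    - {"delta_pos": [0, 0, -0.03], "delta_rot": [0, 0, 0], "claw": 60}
    - {"delta_pos": [0, 0, -0.03], "delta_rot": [0, 0, 0], "claw": 60}

```text
time: 5.7
eef_pos: [0.4659, -0.3207, 0.0287]
tcp_rot: [-0.189, 0.982, -0.002, 0.001]
contact_force: [-1.3, -0.3, -0.9]
opening: 0.598
```

```bash
python3 - <<'E'
from h import *
print(-cam("scene")[1].T@cam("scene")[2])
for z in(.21,.225,.2415):
    for k in(-.045,0,.045):print(z,k,proj("scene",[.2228+k*.33,.6365+k*.94,z])[0].round(1))
E
python3 tgt.py
python3 - <<'E'
from h import *
n="scene"
p,d=ctrl.read_camera(n);c=proj(n,[.47,-.31,.03])[0].astype(int)
a,b=c-60;cv2.imwrite(f"pics/{n}5.png",cv2.resize(p[b+20:b+90,a+20:a+90,::-1],None,fx=8,fy=8,interpolation=cv2.INTER_CUBIC))
E
```

```text
[-0.09688711 -0.73682567  0.78336338]
0.21 -0.045 [ 34.6 140.3]
0.21 0 [ 34.5 134. ]
0.21 0.045 [ 34.4 128. ]
0.225 -0.045 [ 33.  135.4]
0.225 0 [ 32.9 129.2]
0.225 0.045 [ 32.9 123.2]
0.2415 -0.045 [ 31.1 129.9]
0.2415 0 [ 31.1 123.8]
0.2415 0.045 [ 31.1 117.9]
t 5.7 pos [ 0.4659 -0.3207  0.0287] yyaw 111.79 tilt 0.24 q [-0.78  0.28  1.97 -0.    0.89 -2.73] F [-1.3 -0.3 -0.9] open 0.598
```

View pics/scene5.png

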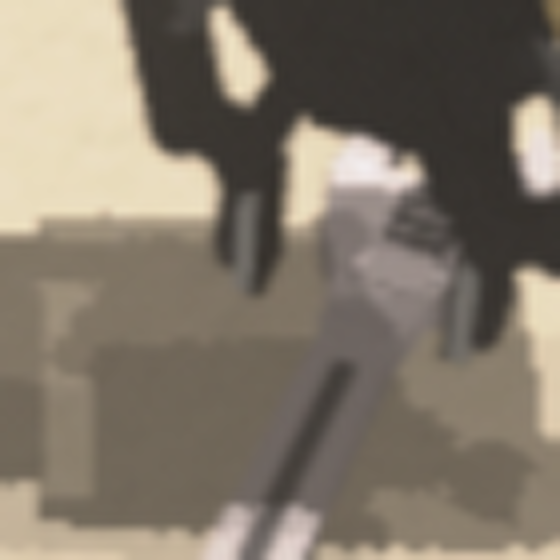

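Run:
```python
from h import *
n="scene";c=proj(n,[.47,-.31,.03])[0].astype(int);o=c-60+20
L=o+np.array([247,292])/8;Rr=o+np.array([472,352])/8
for z in(.045,.05,.055): print(z,ray(n,*L,z),ray(n,*Rr,z),(ray(n,*L,z)+ray(n,*Rr,z))/2)
```

```text
0.045 [ 0.45103602 -0.29666052  0.045     ] [ 0.47832015 -0.35163845  0.045     ] [ 0.46467808 -0.32414948  0.045     ]
0.05 [ 0.44732563 -0.2996412   0.05      ] [ 0.474425   -0.35424683  0.05      ] [ 0.46087531 -0.32694402  0.05      ]
0.055 [ 0.44361524 -0.30262188  0.055     ] [ 0.47052985 -0.35685522  0.055     ] [ 0.45707254 -0.32973855  0.055     ]
```

The probe touched the handle top at TCP z -0.0025. So the true tip height is about TCP z + 0.015, and the reported z (or tool length) is about 31 mm off. The start image agrees with this, and xy is fine. I'll grasp with TCP z at about -0.013.

>>> carry_out:
  commands:
    - {"delta_pos": [0, 0.001, 0.02], "delta_rot": [0.003, 0, 0], "claw": 60}
    - {"delta_pos": [0, 0.001, 0.032], "delta_rot": [0.003, 0, 0], "claw": 60}
    - {"delta_pos": [0, 0.001, 0.038], "delta_rot": [0.003, 0, 0], "claw": 60}
    - {"delta_pos": [0, 0.001, 0.041], "delta_rot": [0.003, 0, 0], "claw": 60}
    - {"delta_pos": [0, 0.001, 0.041], "delta_rot": [0.003, 0, 0], "claw": 60}

```text
time: 6.17
eef_pos: [0.4637, -0.3182, -0.0153]
tcp_rot: [-0.189, 0.982, -0.001, -0.0]
contact_force: [-0.1, 0.8, 0.3]
opening: 0.598
```

>>> carry_out:
  commands:
    - {"delta_pos": [0, 0, 0], "delta_rot": [0, 0, 0], "claw": 10}
    - {"delta_pos": [0, 0, 0], "delta_rot": [0, 0, 0], "claw": 10}
    - {"delta_pos": [0, 0, 0], "delta_rot": [0, 0, 0], "claw": 10}
    - {"delta_pos": [0, 0, 0], "delta_rot": [0, 0, 0], "claw": 10}
    - {"delta_pos": [0, 0, 0], "delta_rot": [0, 0, 0], "claw": 10}
    - {"delta_pos": [0, 0, 0], "delta_rot": [0, 0, 0], "claw": 10}
  force: 90

```text
time: 6.67
eef_pos: [0.4637, -0.3181, -0.0149]
tcp_rot: [-0.189, 0.982, -0.001, -0.0]
contact_force: [-1.5, 1.3, 2.4]
opening: 0.255
```

```bash
python3 tgt.py
```

```text
t 6.67 pos [ 0.4637 -0.3181 -0.0149] yyaw 111.79 tilt 0.1 q [-0.78  0.35  1.98 -0.    0.82 -2.73] F [-1.5  1.3  2.4] open 0.255
```

Gripped (opening 0.255). I'll lift.

>>> carry_out:
  commands:
    - {"delta_pos": [0, 0, -0.01], "delta_rot": [0, 0, 0], "claw": 10}
    - {"delta_pos": [0, 0, -0.04], "delta_rot": [0, 0, 0], "claw": 10}
    - {"delta_pos": [0, 0, -0.07], "delta_rot": [0, 0, 0], "claw": 10}
    - {"delta_pos": [0, 0, -0.1], "delta_rot": [0, 0, 0], "claw": 10}
    - {"delta_pos": [0, 0, -0.13], "delta_rot": [0, 0, 0], "claw": 10}
    - {"delta_pos": [0, 0, -0.15], "delta_rot": [0, 0, 0], "claw": 10}
    - {"delta_pos": [0, 0, -0.15], "delta_rot": [0, 0, 0], "claw": 10}

```text
time: 7.25
eef_pos: [0.4662, -0.3202, 0.1408]
tcp_rot: [-0.189, 0.982, -0.005, 0.002]
contact_force: [1.3, -1.0, -3.4]
opening: 0.251
```

```bash
python3 tgt.py .55,-.05,.135,70 .515,.275,.135,-4.2;  python3 - <<'E'
from h import *
for n in("scene","top"):
    p,d=ctrl.read_camera(n);c=proj(n,[.47,-.31,.1])[0].astype(int)
    a,b=c-60;cv2.imwrite(f"pics/{n}6.png",cv2.resize(p[b:b+120,a:a+120,::-1],None,fx=4.5,fy=4.5,interpolation=cv2.INTER_CUBIC))
E
```

```text
t 7.25 pos [ 0.4662 -0.3202  0.1408] yyaw 111.8 tilt 0.67 q [-0.78  0.12  1.92 -0.    1.09 -2.73] F [ 1.3 -1.  -3.4] open 0.251
.55,-.05,.135,70 ([-0.1781, 0.2199, 0.0038], [-0.0098, 0.0068, 0.7295])
.515,.275,.135,-4.2 ([-0.2663, 0.5346, 0.0005], [-0.0043, 0.0133, 2.0245])
```

View pics/scene6.png

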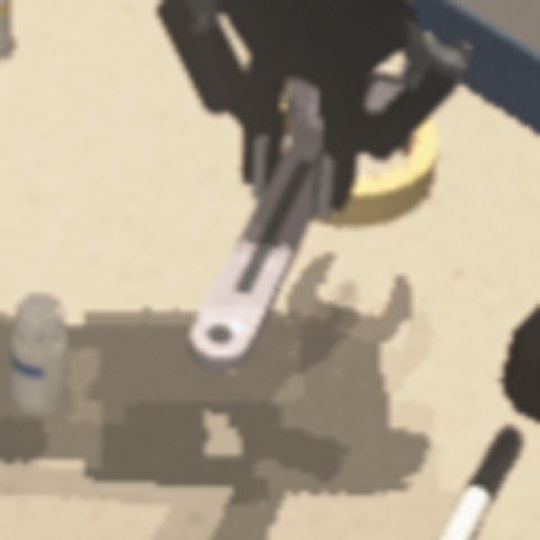

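View pics/top6.png

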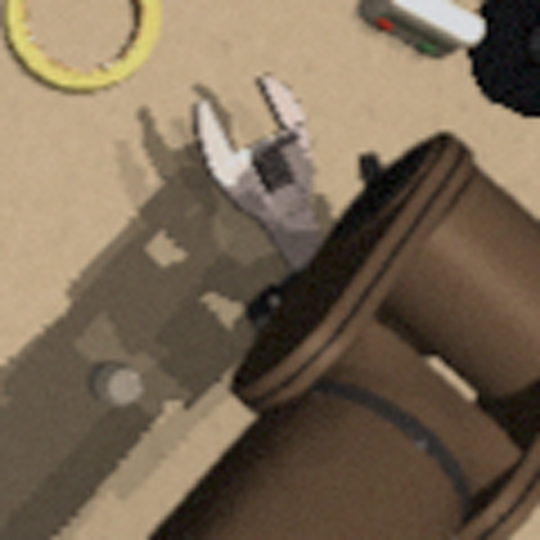

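```bash
python3 tgt.py .52,-.06,.145,65
python3 - <<'E'
from h import *
P=np.load("topP.npy");s=P[110:160:5,300:440:20]
print(s[...,0].round(2));print(s[...,2].round(2))
n="top";p,d=ctrl.read_camera(n);P=cloud(n,d)
m=(P[...,0]>.5)&(P[...,0]<.62)&(P[...,1]<-.22)&(P[...,1]>-.36)&(P[...,2]>.1)&(P[...,2]<.25)
Q=P[m];x=Q@np.array([.927,.374,0]);
A=np.c_[x,np.ones(len(x))];print(len(Q),np.linalg.lstsq(A,Q[:,2],rcond=None)[0],np.percentile(Q[:,2],[5,50,95]))
E
```

```text
t 7.35 pos [ 0.4636 -0.3178  0.135 ] yyaw 111.8 tilt 0.14 q [-0.78  0.12  1.93 -0.    1.09 -2.73] F [ 0.1 -0.1 -5.5] open 0.252
.52,-.06,.145,65 ([-0.1481, 0.2184, -0.0107], [-0.0024, -0.0006, 0.8169])
[[0.75 0.77 0.77 0.77 0.76 0.76 0.76]
 [0.75 0.76 0.76 0.76 0.75 0.75 0.75]
 [0.75 0.75 0.75 0.74 0.74 0.74 0.74]
 [0.75 0.74 0.74 0.73 0.73 0.73 0.73]
 [0.75 0.74 0.74 0.73 0.73 0.73 0.72]
 [0.75 0.74 0.74 0.73 0.73 0.72 0.72]
 [0.75 0.74 0.74 0.73 0.73 0.72 0.72]
 [0.74 0.74 0.73 0.73 0.73 0.72 0.72]
 [0.74 0.73 0.73 0.73 0.73 0.72 0.71]
 [0.72 0.72 0.72 0.71 0.71 0.71 0.71]]
[[ 0.35  0.28  0.27  0.27  0.28  0.28  0.27]
 [ 0.32  0.27  0.27  0.27  0.28  0.28  0.27]
 [ 0.27  0.27  0.27  0.27  0.27  0.28  0.27]
 [ 0.24  0.24  0.26  0.26  0.27  0.27  0.27]
 [ 0.19  0.2   0.21  0.22  0.23  0.24  0.25]
 [ 0.15  0.15  0.16  0.17  0.18  0.19  0.21]
 [ 0.09  0.1   0.11  0.12  0.13  0.15  0.15]
 [ 0.04  0.05  0.07  0.08  0.08  0.09  0.1 ]
 [-0.   -0.   -0.   -0.   -0.    0.05  0.05]
 [-0.   -0.    0.    0.    0.   -0.   -0.  ]]
493 [-0.03438928  0.17626893] [0.15684272 0.16309176 0.168107  ]
```

The wrench is held level, drooping about 2°. I'll carry it.

>>> carry_out:
  commands:
    - {"delta_pos": [-0.02, 0.028, -0.005], "delta_rot": [0, 0, 0.1], "claw": 10}
    - {"delta_pos": [-0.04, 0.056, -0.01], "delta_rot": [0, 0, 0.2], "claw": 10}
    - {"delta_pos": [-0.06, 0.084, -0.01], "delta_rot": [0, 0, 0.3], "claw": 10}
    - {"delta_pos": [-0.08, 0.112, -0.01], "delta_rot": [0, 0, 0.4], "claw": 10}
    - {"delta_pos": [-0.1, 0.14, -0.01], "delta_rot": [0, 0, 0.5], "claw": 10}
    - {"delta_pos": [-0.12, 0.168, -0.01], "delta_rot": [0, 0, 0.6], "claw": 10}
    - {"delta_pos": [-0.14, 0.196, -0.01], "delta_rot": [0, 0, 0.7], "claw": 10}
    - {"delta_pos": [-0.15, 0.22, -0.01], "delta_rot": [0, 0, 0.8], "claw": 10}

```text
time: 8.07
eef_pos: [0.519, -0.0538, 0.1398]
tcp_rot: [0.21, 0.978, 0.001, -0.004]
contact_force: [-0.2, 0.0, -4.6]
opening: 0.253
```

```bash
python3 tgt.py .52,.1,.145,30 .515,.275,.145,-4.2
```

```text
t 8.07 pos [ 0.519  -0.0538  0.1398] yyaw 65.72 tilt 0.51 q [-0.3   0.03  2.01  0.    1.11 -1.45] F [-0.2  0.  -4.6] open 0.253
.52,.1,.145,30 ([0.0624, 0.1406, -0.0047], [-0.0031, -0.0085, 0.6234])
.515,.275,.145,-4.2 ([0.1389, 0.2981, -0.0041], [-0.0057, -0.0075, 1.2203])
```

>>> carry_out:
  commands:
    - {"delta_pos": [0.013, 0.028, -0.004], "delta_rot": [0, -0.005, 0.11], "claw": 10}
    - {"delta_pos": [0.026, 0.056, -0.004], "delta_rot": [0, -0.005, 0.22], "claw": 10}
    - {"delta_pos": [0.04, 0.084, -0.004], "delta_rot": [0, -0.005, 0.33], "claw": 10}
    - {"delta_pos": [0.053, 0.112, -0.004], "delta_rot": [0, -0.005, 0.44], "claw": 10}
    - {"delta_pos": [0.066, 0.14, -0.004], "delta_rot": [0, -0.005, 0.55], "claw": 10}
    - {"delta_pos": [0.08, 0.17, -0.004], "delta_rot": [0, -0.005, 0.66], "claw": 10}
    - {"delta_pos": [0.093, 0.2, -0.004], "delta_rot": [0, -0.005, 0.77], "claw": 10}
    - {"delta_pos": [0.106, 0.23, -0.004], "delta_rot": [0, -0.005, 0.88], "claw": 10}

```text
time: 8.73
eef_pos: [0.5147, 0.2008, 0.141]
tcp_rot: [0.609, 0.793, -0.003, -0.004]
contact_force: [0.7, 0.1, -3.6]
opening: 0.251
```

```bash
python3 tgt.py .515,.275,.145,-4.2
```

```text
t 8.73 pos [0.5147 0.2008 0.141 ] yyaw 14.95 tilt 0.63 q [ 0.19  0.1   1.94  0.    1.12 -0.07] F [ 0.7  0.1 -3.6] open 0.251
.515,.275,.145,-4.2 ([0.0716, 0.0194, -0.004], [-0.011, -0.0006, 0.3343])
```

>>> carry_out:
  commands:
    - {"delta_pos": [0.02, 0.006, -0.004], "delta_rot": [-0.005, 0, 0.1], "claw": 10}
    - {"delta_pos": [0.045, 0.014, -0.004], "delta_rot": [-0.01, 0, 0.22], "claw": 10}
    - {"delta_pos": [0.072, 0.022, -0.004], "delta_rot": [-0.01, 0, 0.334], "claw": 10}
    - {"delta_pos": [0.072, 0.022, -0.004], "delta_rot": [-0.01, 0, 0.334], "claw": 10}
    - {"delta_pos": [0.072, 0.022, 0.03], "delta_rot": [-0.01, 0, 0.334], "claw": 10}
    - {"delta_pos": [0.072, 0.022, 0.05], "delta_rot": [-0.01, 0, 0.334], "claw": 10}
    - {"delta_pos": [0.072, 0.022, 0.06], "delta_rot": [-0.01, 0, 0.334], "claw": 10}
    - {"delta_pos": [0.072, 0.022, 0.06], "delta_rot": [-0.01, 0, 0.334], "claw": 10}

```text
time: 9.4
eef_pos: [0.5127, 0.2746, 0.0751]
tcp_rot: [0.732, 0.681, -0.005, -0.003]
contact_force: [-0.2, -0.9, -4.3]
opening: 0.25
```

```bash
python3 tgt.py .5178,.2773,.08,-4.2;  python3 - <<'E'
from h import *
for n in("scene","top"):
    p,d=ctrl.read_camera(n);c=proj(n,[.51,.17,.05])[0].astype(int);np.savez(n+"7.npz",p=p,d=d)
    a,b=c-50;cv2.imwrite(f"pics/{n}7.png",cv2.resize(p[b:b+100,a:a+100,::-1],None,fx=6,fy=6,interpolation=cv2.INTER_CUBIC))
E
```

```text
t 9.4 pos [0.5127 0.2746 0.0751] yyaw -4.19 tilt 0.67 q [0.32 0.25 1.9  0.   1.   0.39] F [-0.2 -0.9 -4.3] open 0.25
.5178,.2773,.08,-4.2 ([0.003, 0.0049, -0.005], [-0.0113, 0.0032, 0.0002])
```

View pics/scene7.png

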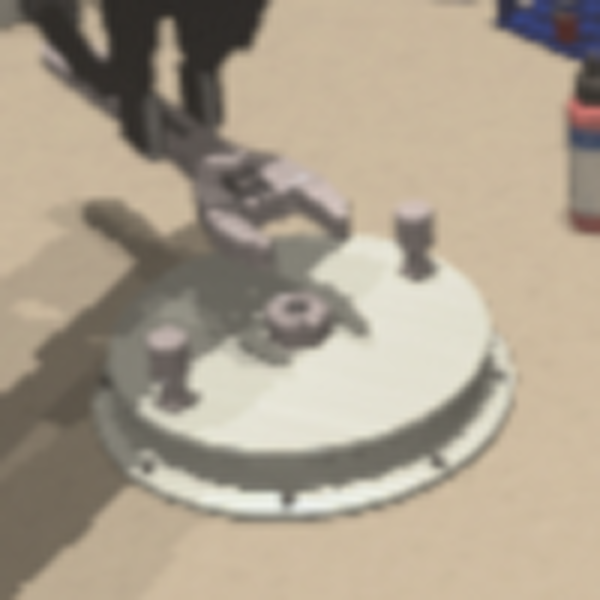

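View pics/top7.png

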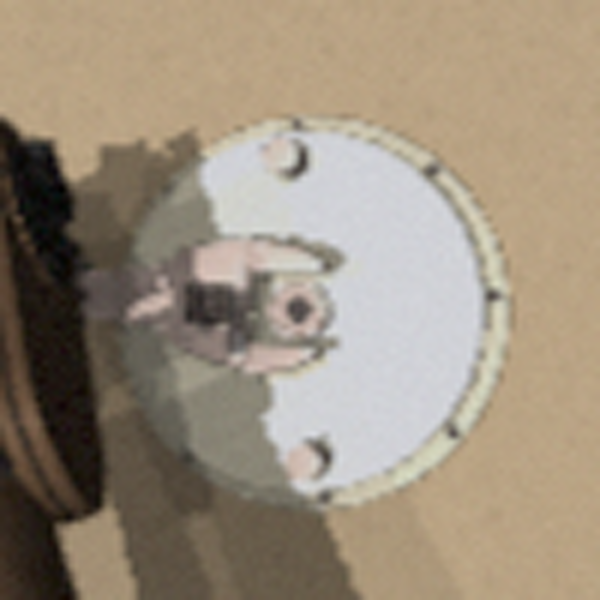

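The top view shows the nut (300,308 in the crop) between the jaws, and the wrench is still about 50 mm above the lid. I'll overlay the predicted outline to check the pose.

```bash
cat > ov.py <<'E'
from h import *
from scipy.spatial.transform import Rotation as R
pts=[(-.22,-.012,.013),(-.22,.012,.013),(-.077,.012,.013),(-.06,.029,.015),(.018,.029,.015),(.018,.0135,.015),(-.018,.0135,.015),(-.018,-.0225,.015),(.018,-.0225,.015),(.018,-.036,.015),(-.06,-.036,.015),(-.077,-.012,.013)]
def draw(n,p,o,yaw,zu,out,pitch=0,nut=(.507,.1705),hx=25.8,half=50,f=6,c=(.51,.17,.05)):
    a=np.radians(yaw);x=np.array([np.cos(a),np.sin(a)]);y=np.array([-x[1],x[0]])
    M=lambda X,Y,z:[*(np.array(o)+X*x+Y*y),zu+z-X*pitch]
    uv=proj(n,[M(*q) for q in pts]);w=proj(n,[M(-.0355,-.0035,.022)])[0]
    c=proj(n,c)[0].astype(int);o0=c-half;im=cv2.resize(p[o0[1]:o0[1]+2*half,o0[0]:o0[0]+2*half,::-1],None,fx=f,fy=f,interpolation=cv2.INTER_CUBIC)
    S=lambda q:((q-o0+.5)*f).astype(int)
    cv2.polylines(im,[S(uv)],True,(0,0,255),1);cv2.circle(im,tuple(S(w)),3,(0,255,0),-1)
    h=[[nut[0]+.0156*np.cos(np.radians(hx+60*k)),nut[1]+.0156*np.sin(np.radians(hx+60*k)),.049] for k in range(6)]
    cv2.polylines(im,[S(proj(n,h))],True,(255,0,0),1)
    for s in(1,-1):
        q=np.radians(hx-22.5);cv2.circle(im,tuple(S(proj(n,[nut[0]+s*.074*np.cos(q),nut[1]+s*.074*np.sin(q),.07])[0])),3,(255,0,255),-1)
    cv2.imwrite(out,im)
E
python3 - <<'E'
from ov import *
for n in("top","scene"):
    p=np.load(n+"7.npz")['p'];x=np.array([np.cos(np.radians(-94.2)),np.sin(np.radians(-94.2))])
    o=np.array([.5150,.2760])+.1043*x;print(o)
    draw(n,p,o,-94.2,.0845,f"pics/{n}7o.png",half=40,f=7,c=(.51,.19,.05))
E
```

```text
[0.50736126 0.1719801 ]
[0.50736126 0.1719801 ]
```

View pics/top7o.png

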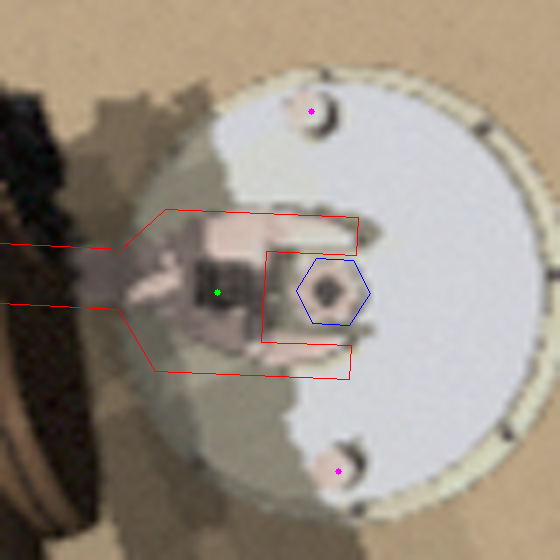

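View pics/scene7o.png

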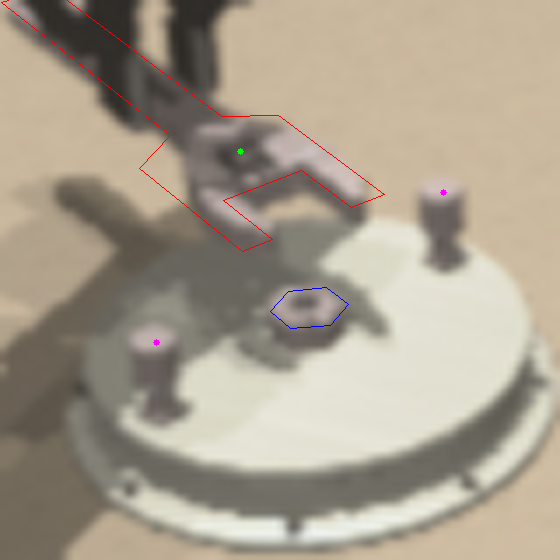

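```bash
python3 tgt.py .5178,.2773,.08,-4.2
```

```text
t 9.5 pos [0.5162 0.2757 0.0799] yyaw -4.2 tilt 0.17 q [0.32 0.24 1.9  0.   1.   0.39] F [ 0.2  1.5 -3.9] open 0.254
.5178,.2773,.08,-4.2 ([0.0017, 0.0015, -0.0001], [-0.003, 0.0001, 0.0])
```

>>> carry_out:
  commands:
    - {"delta_pos": [0.003, 0, 0.01], "delta_rot": [-0.003, 0, 0], "claw": 10}
    - {"delta_pos": [0.003, 0, 0.02], "delta_rot": [-0.003, 0, 0], "claw": 10}
    - {"delta_pos": [0.003, 0, 0.03], "delta_rot": [-0.003, 0, 0], "claw": 10}
    - {"delta_pos": [0.003, 0, 0.037], "delta_rot": [-0.003, 0, 0], "claw": 10}
    - {"delta_pos": [0.003, 0, 0.037], "delta_rot": [-0.003, 0, 0], "claw": 10}
    - {"delta_pos": [0.003, 0, 0.037], "delta_rot": [-0.003, 0, 0], "claw": 10}

```text
time: 10.0
eef_pos: [0.5158, 0.2784, 0.042]
tcp_rot: [0.733, 0.681, -0.001, -0.0]
contact_force: [0.1, 0.3, -3.6]
opening: 0.25
```

```bash
python3 - <<'E'
from ov import *
for n in("top","scene"):
    p,d=ctrl.read_camera(n);np.savez(n+"8.npz",p=p,d=d)
    s=ctrl.get_state()['eef_pos']
    x=np.array([np.cos(np.radians(-94.2)),np.sin(np.radians(-94.2))])
    o=s[:2]+.1043*x;print(s,o)
    draw(n,p,o,-94.2,s[2]+.0149,f"pics/{n}8o.png",half=36,f=8,c=(.51,.19,.05),nut=(.5072,.1712))
E
python3 tgt.py
```

```text
[0.51640604 0.2786649  0.04283648] [0.5087673 0.174645 ]
[0.51675622 0.27877373 0.04329967] [0.50911747 0.17475383]
t 10.1 pos [0.5168 0.2788 0.0433] yyaw -4.2 tilt 0.05 q [ 0.32  0.3   1.91 -0.    0.94  0.4 ] F [ 0.5  0.1 -4.3] open 0.253
```

View pics/top8o.png

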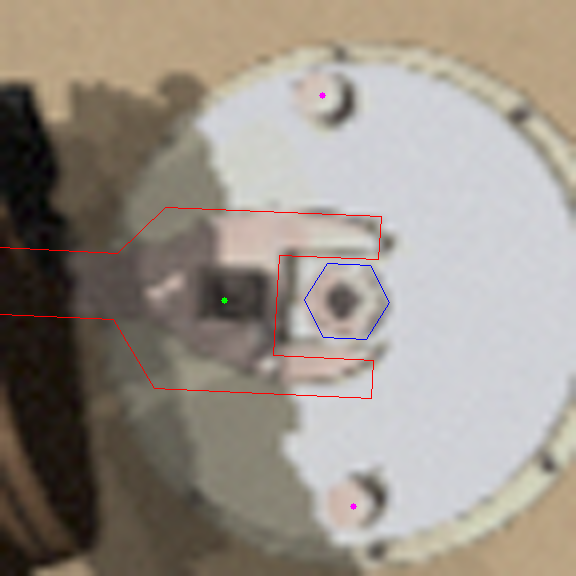

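View pics/scene8o.png

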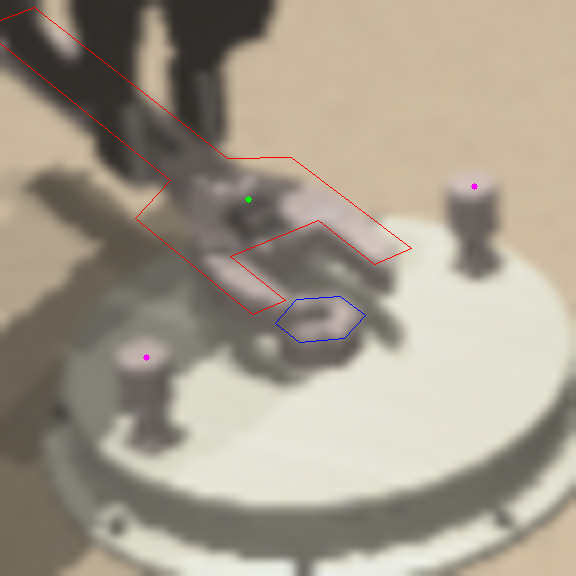

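>>> carry_out:
  commands:
    - {"delta_pos": [0.002, -0.0015, 0], "delta_rot": [0, 0, 0], "claw": 10}
    - {"delta_pos": [0.002, -0.0015, 0], "delta_rot": [0, 0, 0], "claw": 10}
    - {"delta_pos": [0.002, -0.0015, 0.005], "delta_rot": [0, 0, 0], "claw": 10}
    - {"delta_pos": [0.002, -0.0015, 0.009], "delta_rot": [0, 0, 0], "claw": 10}
    - {"delta_pos": [0.002, -0.0015, 0.013], "delta_rot": [0, 0, 0], "claw": 10}
    - {"delta_pos": [0.002, -0.0015, 0.013], "delta_rot": [0, 0, 0], "claw": 10}
    - {"delta_pos": [0.002, -0.0015, 0.013], "delta_rot": [0, 0, 0], "claw": 10}

```text
time: 10.68
eef_pos: [0.5149, 0.2807, 0.0295]
tcp_rot: [0.733, 0.681, -0.0, -0.0]
contact_force: [0.6, 1.0, -4.0]
opening: 0.251
```

```bash
python3 - <<'E'
from ov import *
for n in("top","scene"):
    p,d=ctrl.read_camera(n);np.savez(n+"9.npz",p=p,d=d)
    s=ctrl.get_state()['eef_pos']
    x=np.array([np.cos(np.radians(-94.2)),np.sin(np.radians(-94.2))])
    o=s[:2]+.1043*x+[.0027,-.0027];print(s,o)
    draw(n,p,o,-94.2,s[2]+.0149,f"pics/{n}9o.png",half=30,f=10,c=(.51,.18,.05),nut=(.507,.1728))
E
python3 tgt.py
```

```text
[0.51525562 0.28080888 0.02994273] [0.51031687 0.17408898]
[0.51549386 0.28085059 0.03024769] [0.51055512 0.17413069]
t 10.78 pos [0.5155 0.2809 0.0302] yyaw -4.2 tilt 0.05 q [ 0.33  0.32  1.91 -0.    0.91  0.4 ] F [-0.2  0.4 -4. ] open 0.252
```

View pics/top9o.png

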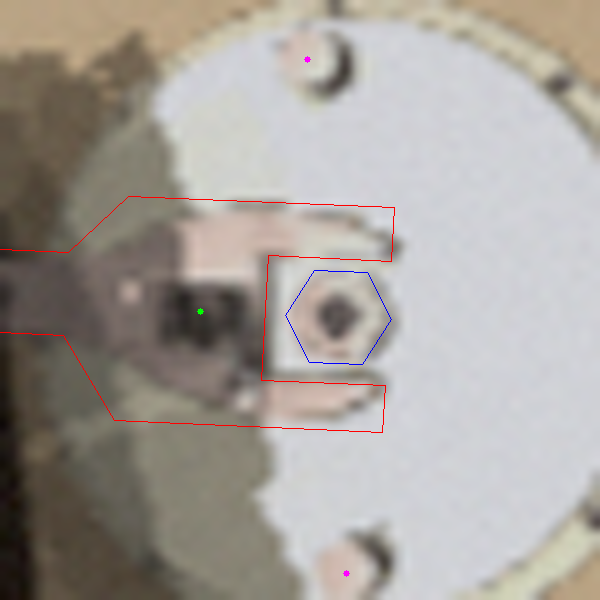

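View pics/scene9o.png

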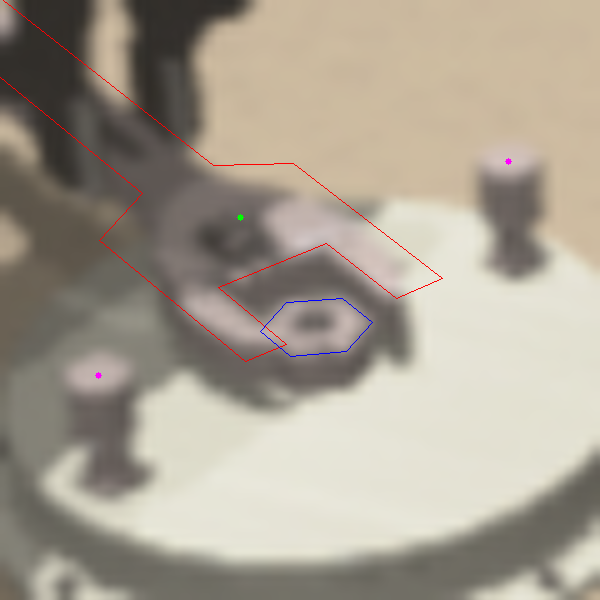

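The nut sits between the jaws in the top view: gaps of about 10 px above and 8 px below at 10×, with the throat clear. I'll lower onto the lid and watch the force.

>>> carry_out:
  commands:
    - {"delta_pos": [0, -0.0007, 0.002], "delta_rot": [0, 0, 0], "claw": 10}
    - {"delta_pos": [0, -0.0007, 0.004], "delta_rot": [0, 0, 0], "claw": 10}
    - {"delta_pos": [0, -0.0007, 0.006], "delta_rot": [0, 0, 0], "claw": 10}
    - {"delta_pos": [0, -0.0007, 0.007], "delta_rot": [0, 0, 0], "claw": 10}
    - {"delta_pos": [0, -0.0007, 0.007], "delta_rot": [0, 0, 0], "claw": 10}

```text
time: 11.2
eef_pos: [0.5144, 0.2808, 0.0228]
tcp_rot: [0.733, 0.681, -0.0, 0.0]
contact_force: [-0.5, -0.0, -4.2]
opening: 0.251
```

>>> carry_out:
  commands:
    - {"delta_pos": [0, 0, 0.002], "delta_rot": [0, 0, 0], "claw": 10}
    - {"delta_pos": [0, 0, 0.003], "delta_rot": [0, 0, 0], "claw": 10}
    - {"delta_pos": [0, 0, 0.003], "delta_rot": [0, 0, 0], "claw": 10}

```text
time: 11.45
eef_pos: [0.5146, 0.2808, 0.0198]
tcp_rot: [0.732, 0.681, -0.0, 0.0]
contact_force: [-0.1, 0.9, -3.8]
opening: 0.252
```

```bash
python3 tgt.py
python3 - <<'E'
from ov import *
for n in("top","scene"):
    p,d=ctrl.read_camera(n);np.savez(n+"10.npz",p=p,d=d)
    s=ctrl.get_state()['eef_pos']
    x=np.array([np.cos(np.radians(-94.2)),np.sin(np.radians(-94.2))])
    o=s[:2]+.1043*x+[.0027,-.0027];print(s,o)
    draw(n,p,o,-94.2,s[2]+.0149,f"pics/{n}10o.png",half=30,f=10,c=(.51,.18,.05),nut=(.507,.1728))
E
```

```text
t 11.45 pos [0.5146 0.2808 0.0198] yyaw -4.19 tilt 0.02 q [ 0.33  0.33  1.92 -0.    0.89  0.4 ] F [-0.1  0.9 -3.8] open 0.252
[0.51453585 0.28080977 0.01987914] [0.50959711 0.17408987]
[0.51449732 0.28080559 0.01986372] [0.50955857 0.17408569]
```

View pics/top10o.png

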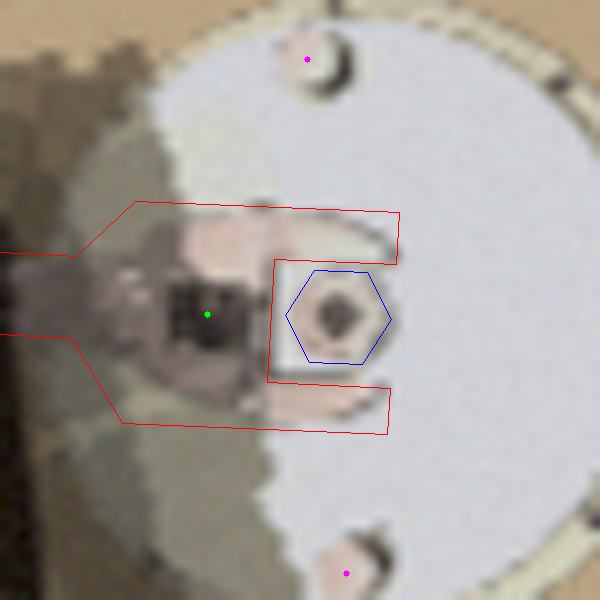

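View pics/scene10o.png

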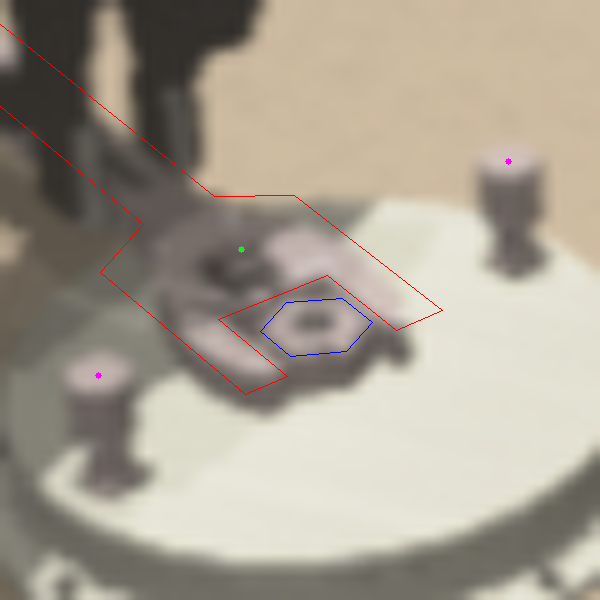

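>>> carry_out:
  commands:
    - {"delta_pos": [0, 0, 0.001], "delta_rot": [0, 0, 0], "claw": 10}
    - {"delta_pos": [0, 0, 0.002], "delta_rot": [0, 0, 0], "claw": 10}

```text
time: 11.72
eef_pos: [0.5147, 0.2809, 0.0189]
tcp_rot: [0.733, 0.681, -0.0, 0.0]
contact_force: [-3.1, -0.7, 4.4]
opening: 0.251
```

>>> carry_out:
  commands:
    - {"delta_pos": [0, 0, 0.001], "delta_rot": [0, 0, 0], "claw": 10}
    - {"delta_pos": [0, 0, 0.001], "delta_rot": [0, 0, 0], "claw": 10}

```text
time: 11.88
eef_pos: [0.5148, 0.2809, 0.0188]
tcp_rot: [0.732, 0.681, -0.0, 0.0]
contact_force: [-3.3, -1.8, 5.8]
opening: 0.251
```

>>> carry_out:
  commands:
    - {"delta_pos": [0, 0, 0.001], "delta_rot": [0, 0, 0], "claw": 10}
    - {"delta_pos": [0, 0, 0.001], "delta_rot": [0, 0, 0], "claw": 10}

```text
time: 12.05
eef_pos: [0.5148, 0.2809, 0.0186]
tcp_rot: [0.732, 0.681, -0.001, 0.0]
contact_force: [-4.1, -0.1, 5.5]
opening: 0.248
```

Contact came at TCP z 0.0189, which puts the underside at 33.8 mm and matches the lid's 34 mm. I'll release and back off upwards.

>>> carry_out:
  commands:
    - {"delta_pos": [0, 0, 0], "delta_rot": [0, 0, 0], "claw": 35}
    - {"delta_pos": [0, 0, 0], "delta_rot": [0, 0, 0], "claw": 45}
    - {"delta_pos": [0, 0, 0], "delta_rot": [0, 0, 0], "claw": 55}
    - {"delta_pos": [0, 0, 0], "delta_rot": [0, 0, 0], "claw": 55}
    - {"delta_pos": [0, 0, -0.02], "delta_rot": [0, 0, 0], "claw": 55}
    - {"delta_pos": [0, 0, -0.05], "delta_rot": [0, 0, 0], "claw": 55}
    - {"delta_pos": [0.03, 0, -0.08], "delta_rot": [0, 0, 0], "claw": 55}
    - {"delta_pos": [0.06, 0, -0.09], "delta_rot": [0, 0, 0], "claw": 20}
  force: 20

```text
time: 12.72
eef_pos: [0.5221, 0.3416, 0.1135]
tcp_rot: [0.733, 0.68, 0.003, 0.001]
contact_force: [1.2, 0.5, 0.8]
opening: 0.422
```

```bash
python3 tgt.py
python3 - <<'E'
from ov import *
for n in("top","scene"):
    p,d=ctrl.read_camera(n);np.savez(n+"11.npz",p=p,d=d)
    o=np.array([.5096,.1741])
    draw(n,p,o,-94.2,.034,f"pics/{n}11o.png",half=40,f=10,c=(.51,.20,.05),nut=(.507,.1728)) if 0 else draw(n,p,o,-94.2,.034,f"pics/{n}11o.png",half=40,f=7,c=(.51,.20,.05),nut=(.507,.1728))
E
```

```text
t 12.72 pos [0.5221 0.3416 0.1135] yyaw -4.35 tilt 0.36 q [ 0.42  0.27  1.79 -0.    1.07  0.49] F [1.2 0.5 0.8] open 0.422
```

View pics/top11o.png

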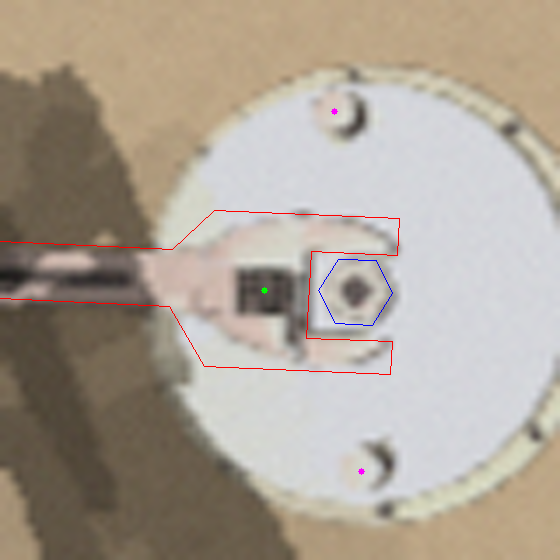

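View pics/scene11o.png

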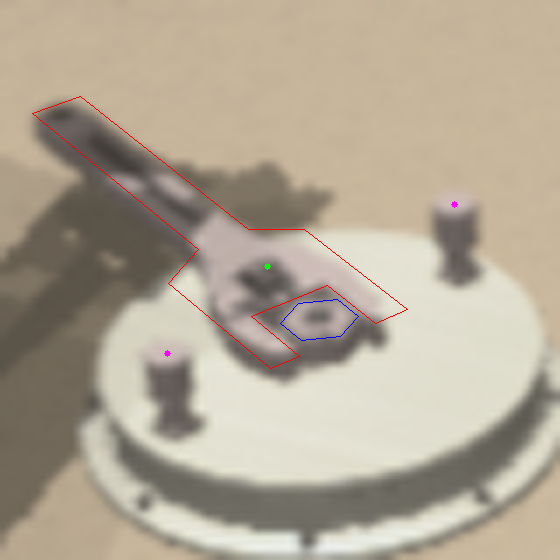

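The wrench lies flat and aligned: in the top crop the worm at (265,291) matches the overlay and the nut at (356,292) is between the jaws. Next I shut the gripper and go above the worm.

```bash
python3 tgt.py .506,.2215,.07,-4.2 .506,.2125,.06,-4.2
```

```text
t 12.82 pos [0.522 0.345 0.113] yyaw -4.03 tilt 0.49 q [0.42 0.28 1.79 0.   1.07 0.49] F [ 0.8  0.2 -0.1] open 0.246
.506,.2215,.07,-4.2 ([-0.1245, -0.0076, 0.0424], [0.0073, -0.0043, 0.0029])
.506,.2125,.06,-4.2 ([-0.1335, -0.007, 0.0524], [0.0073, -0.0043, 0.0029])
```

>>> carry_out:
  commands:
    - {"delta_pos": [-0.03, -0.002, 0], "delta_rot": [0.007, -0.004, 0.003], "claw": 0}
    - {"delta_pos": [-0.06, -0.004, 0], "delta_rot": [0.007, -0.004, 0.003], "claw": 0}
    - {"delta_pos": [-0.09, -0.006, 0], "delta_rot": [0.007, -0.004, 0.003], "claw": 0}
    - {"delta_pos": [-0.115, -0.007, 0], "delta_rot": [0.007, -0.004, 0.003], "claw": 0}
    - {"delta_pos": [-0.1245, -0.0076, 0.02], "delta_rot": [0.007, -0.004, 0.003], "claw": 0}
    - {"delta_pos": [-0.1245, -0.0076, 0.042], "delta_rot": [0.007, -0.004, 0.003], "claw": 0}
    - {"delta_pos": [-0.1245, -0.0076, 0.045], "delta_rot": [0.007, -0.004, 0.003], "claw": 0}
    - {"delta_pos": [-0.1245, -0.0076, 0.045], "delta_rot": [0.007, -0.004, 0.003], "claw": 0}

```text
time: 13.48
eef_pos: [0.504, 0.2206, 0.065]
tcp_rot: [0.733, 0.681, -0.002, -0.001]
contact_force: [0.4, 0.1, -0.5]
opening: 0.001
```

```bash
python3 - <<'E'
from ov import *
n="scene"
p,d=ctrl.read_camera(n);np.savez(n+"12.npz",p=p,d=d)
s=ctrl.get_state()['eef_pos'];print(s)
draw(n,p,[.5096,.1741],-94.2,.034,f"pics/{n}12o.png",half=40,f=7,c=(.51,.20,.05),nut=(.507,.1728))
E
python3 tgt.py .506,.2215,.055,-4.2
```

```text
[0.50533836 0.22125175 0.06658792]
t 13.53 pos [0.5053 0.2213 0.0666] yyaw -4.2 tilt 0.1 q [0.23 0.19 1.99 0.   0.96 0.3 ] F [-0.5  0.6  0.6] open 0.0
.506,.2215,.055,-4.2 ([0.0003, 0.0007, 0.0116], [-0.0017, 0.0004, -0.0])
```

View pics/scene12o.png

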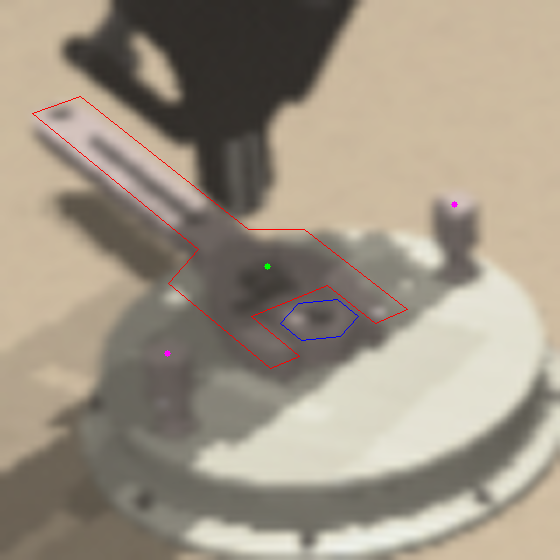

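>>> carry_out:
  commands:
    - {"delta_pos": [0, 0.0007, 0.01], "delta_rot": [0, 0, 0], "claw": 0}
    - {"delta_pos": [0, 0.0007, 0.018], "delta_rot": [0, 0, 0], "claw": 0}
    - {"delta_pos": [0, 0.0007, 0.021], "delta_rot": [0, 0, 0], "claw": 0}
    - {"delta_pos": [0, 0.0007, 0.022], "delta_rot": [0, 0, 0], "claw": 0}

```text
time: 13.87
eef_pos: [0.5054, 0.2213, 0.0437]
tcp_rot: [0.732, 0.681, -0.001, -0.001]
contact_force: [1.4, 0.2, 0.4]
opening: 0.005
```

>>> carry_out:
  commands:
    - {"delta_pos": [0, 0, 0.001], "delta_rot": [0, 0, 0], "claw": 0}
    - {"delta_pos": [0, 0, 0.002], "delta_rot": [0, 0, 0], "claw": 0}

```text
time: 14.03
eef_pos: [0.5054, 0.2215, 0.0417]
tcp_rot: [0.732, 0.681, -0.001, -0.001]
contact_force: [0.3, 0.1, 0.6]
opening: -0.001
```

>>> carry_out:
  commands:
    - {"delta_pos": [0, 0, 0.001], "delta_rot": [0, 0, 0], "claw": 0}
    - {"delta_pos": [0, 0, 0.002], "delta_rot": [0, 0, 0], "claw": 0}

```text
time: 14.2
eef_pos: [0.5058, 0.2217, 0.0402]
tcp_rot: [0.732, 0.681, -0.001, -0.001]
contact_force: [-1.7, 0.9, 5.9]
opening: 0.006
```

Contact, 6 N. Rolling stroke along wrench +x (tool -x).

>>> carry_out:
  commands:
    - {"delta_pos": [-0.003, 0, 0.001], "delta_rot": [0, 0, 0], "claw": 0}
    - {"delta_pos": [-0.006, 0, 0.001], "delta_rot": [0, 0, 0], "claw": 0}
    - {"delta_pos": [-0.009, 0, 0.001], "delta_rot": [0, 0, 0], "claw": 0}

```text
time: 14.45
eef_pos: [0.5053, 0.2138, 0.0405]
tcp_rot: [0.732, 0.681, -0.0, -0.001]
contact_force: [-1.9, 3.6, 5.4]
opening: -0.001
```

```bash
python3 tgt.py
```

```text
t 14.45 pos [0.5053 0.2138 0.0405] yyaw -4.18 tilt 0.17 q [0.21 0.23 2.   0.   0.91 0.29] F [-1.9  3.6  5.4] open -0.001
```

>>> carry_out:
  commands:
    - {"delta_pos": [-0.002, 0, 0.0025], "delta_rot": [0, 0, 0], "claw": 0}
    - {"delta_pos": [-0.005, 0, 0.0025], "delta_rot": [0, 0, 0], "claw": 0}
    - {"delta_pos": [-0.008, 0, 0.0025], "delta_rot": [0, 0, 0], "claw": 0}
    - {"delta_pos": [-0.01, 0, 0.0025], "delta_rot": [0, 0, 0], "claw": 0}

```text
time: 14.78
eef_pos: [0.5049, 0.2052, 0.0404]
tcp_rot: [0.733, 0.681, 0.001, -0.002]
contact_force: [-4.4, 3.1, 10.5]
opening: -0.002
```

```bash
python3 tgt.py
```

```text
t 14.78 pos [0.5049 0.2052 0.0404] yyaw -4.22 tilt 0.3 q [0.2  0.22 2.01 0.01 0.91 0.27] F [-4.4  3.1 10.5] open -0.002
```

>>> carry_out:
  commands:
    - {"delta_pos": [-0.003, 0, 0.002], "delta_rot": [0, 0, 0], "claw": 0}
    - {"delta_pos": [-0.006, 0, 0.002], "delta_rot": [0, 0, 0], "claw": 0}

```text
time: 14.95
eef_pos: [0.505, 0.2, 0.0397]
tcp_rot: [0.733, 0.681, 0.002, -0.003]
contact_force: [0.3, 0.3, 0.3]
opening: 0.001
```

>>> carry_out:
  commands:
    - {"delta_pos": [0, 0, -0.01], "delta_rot": [0, 0, 0], "claw": 0}
    - {"delta_pos": [0, 0, -0.04], "delta_rot": [0, 0, 0], "claw": 0}
    - {"delta_pos": [0.03, 0, -0.08], "delta_rot": [0, 0, 0], "claw": 0}
    - {"delta_pos": [0.06, 0, -0.08], "delta_rot": [0, 0, 0], "claw": 0}
    - {"delta_pos": [0.09, 0, -0.08], "delta_rot": [0, 0, 0], "claw": 0}
    - {"delta_pos": [0.12, 0, -0.08], "delta_rot": [0, 0, 0], "claw": 0}
    - {"delta_pos": [0.12, 0, -0.08], "delta_rot": [0, 0, 0], "claw": 0}

```text
time: 15.53
eef_pos: [0.5145, 0.3234, 0.1222]
tcp_rot: [0.731, 0.682, 0.004, -0.002]
contact_force: [-1.0, -1.2, 0.4]
opening: -0.004
```

```bash
python3 tgt.py
python3 - <<'E'
from ov import *
for n in("top","scene"):
    p,d=ctrl.read_camera(n);np.savez(n+"13.npz",p=p,d=d)
    draw(n,p,[.5096,.1741],-94.2,.034,f"pics/{n}13o.png",half=30,f=10,c=(.51,.20,.05),nut=(.507,.1728))
E
```

```text
t 15.53 pos [0.5145 0.3234 0.1222] yyaw -4.02 tilt 0.54 q [0.39 0.23 1.83 0.01 1.08 0.46] F [-1.  -1.2  0.4] open -0.004
```

View pics/top13o.png

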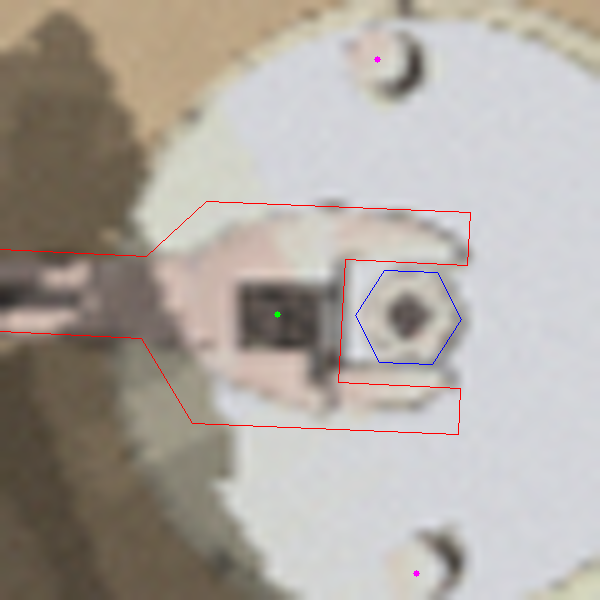

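View pics/scene13o.png

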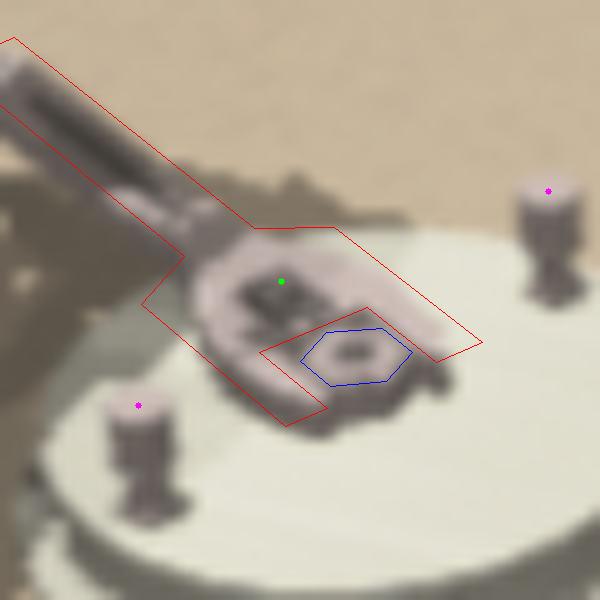

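The jaw has moved visibly (lower jaw now close to the nut at (405,372)). Second stroke.

```bash
python3 tgt.py .506,.223,.07,-4.2 .506,.223,.043,-4.2
```

```text
t 15.63 pos [0.5137 0.3198 0.1208] yyaw -4.09 tilt 0.34 q [0.39 0.23 1.83 0.01 1.08 0.46] F [ 0.3 -0.2 -0.1] open -0.002
.506,.223,.07,-4.2 ([-0.0974, -0.0008, 0.0502], [-0.0006, -0.0059, 0.0019])
.506,.223,.043,-4.2 ([-0.0976, -0.0008, 0.0772], [-0.0006, -0.0059, 0.0019])
```

>>> carry_out:
  commands:
    - {"delta_pos": [-0.03, 0, 0.01], "delta_rot": [0, -0.006, 0.002], "claw": 0}
    - {"delta_pos": [-0.06, 0, 0.02], "delta_rot": [0, -0.006, 0.002], "claw": 0}
    - {"delta_pos": [-0.09, 0, 0.03], "delta_rot": [0, -0.006, 0.002], "claw": 0}
    - {"delta_pos": [-0.098, -0.001, 0.045], "delta_rot": [0, -0.006, 0.002], "claw": 0}
    - {"delta_pos": [-0.098, -0.001, 0.06], "delta_rot": [0, -0.006, 0.002], "claw": 0}
    - {"delta_pos": [-0.098, -0.001, 0.07], "delta_rot": [0, -0.006, 0.002], "claw": 0}
    - {"delta_pos": [-0.098, -0.001, 0.075], "delta_rot": [0, -0.006, 0.002], "claw": 0}
    - {"delta_pos": [-0.098, -0.001, 0.077], "delta_rot": [0, -0.006, 0.002], "claw": 0}

```text
time: 16.3
eef_pos: [0.5052, 0.222, 0.0423]
tcp_rot: [0.733, 0.68, -0.001, -0.001]
contact_force: [-0.0, -0.2, 0.2]
opening: -0.001
```

>>> carry_out:
  commands:
    - {"delta_pos": [0, 0, 0.002], "delta_rot": [0, 0, 0], "claw": 0}
    - {"delta_pos": [0, 0, 0.003], "delta_rot": [0, 0, 0], "claw": 0}

```text
time: 16.47
eef_pos: [0.5058, 0.2224, 0.0401]
tcp_rot: [0.733, 0.681, -0.001, -0.0]
contact_force: [-2.1, 0.5, 4.3]
opening: -0.0
```

>>> carry_out:
  commands:
    - {"delta_pos": [-0.001, 0, 0.0022], "delta_rot": [0, 0, 0], "claw": 0}
    - {"delta_pos": [-0.004, 0, 0.0022], "delta_rot": [0, 0, 0], "claw": 0}
    - {"delta_pos": [-0.007, 0, 0.0022], "delta_rot": [0, 0, 0], "claw": 0}
    - {"delta_pos": [-0.01, 0, 0.0022], "delta_rot": [0, 0, 0], "claw": 0}

```text
time: 16.8
eef_pos: [0.5054, 0.2143, 0.0404]
tcp_rot: [0.733, 0.681, 0.001, -0.001]
contact_force: [-5.1, 4.0, 9.5]
opening: 0.001
```

>>> carry_out:
  commands:
    - {"delta_pos": [-0.003, 0, 0.0022], "delta_rot": [0, 0, 0], "claw": 0}
    - {"delta_pos": [-0.006, 0, 0.0022], "delta_rot": [0, 0, 0], "claw": 0}
    - {"delta_pos": [-0.009, 0, 0.0022], "delta_rot": [0, 0, 0], "claw": 0}

```text
time: 17.05
eef_pos: [0.5051, 0.2071, 0.0404]
tcp_rot: [0.733, 0.681, 0.002, -0.002]
contact_force: [-3.8, 4.2, 8.4]
opening: -0.004
```

>>> carry_out:
  commands:
    - {"delta_pos": [-0.003, 0, 0.0022], "delta_rot": [0, 0, 0], "claw": 0}
    - {"delta_pos": [-0.005, 0, 0.0022], "delta_rot": [0, 0, 0], "claw": 0}

```text
time: 17.22
eef_pos: [0.5049, 0.204, 0.0403]
tcp_rot: [0.733, 0.681, 0.003, -0.003]
contact_force: [-3.6, 3.1, 7.8]
opening: 0.0
```

>>> carry_out:
  commands:
    - {"delta_pos": [0, 0, -0.01], "delta_rot": [0, 0, 0], "claw": 0}
    - {"delta_pos": [0, 0, -0.04], "delta_rot": [0, 0, 0], "claw": 0}
    - {"delta_pos": [0.03, 0, -0.07], "delta_rot": [0, 0, 0], "claw": 0}
    - {"delta_pos": [0.06, 0, -0.07], "delta_rot": [0, 0, 0], "claw": 0}
    - {"delta_pos": [0.09, 0, -0.07], "delta_rot": [0, 0, 0], "claw": 0}
    - {"delta_pos": [0.115, 0, -0.07], "delta_rot": [0, 0, 0], "claw": 0}
    - {"delta_pos": [0.115, 0, -0.07], "delta_rot": [0, 0, 0], "claw": 0}

```text
time: 17.8
eef_pos: [0.5141, 0.3222, 0.1133]
tcp_rot: [0.731, 0.682, 0.005, -0.003]
contact_force: [0.1, -0.0, -0.3]
opening: 0.004
```

```bash
python3 - <<'E'
from ov import *
n="top"
p,d=ctrl.read_camera(n);np.savez(n+"14.npz",p=p,d=d)
draw(n,p,[.5096,.1741],-94.2,.034,f"pics/{n}14o.png",half=30,f=10,c=(.51,.20,.05),nut=(.507,.1728))
E
python3 tgt.py .506,.223,.07,-4.2 .506,.223,.043,-4.2
```

```text
t 17.85 pos [0.5138 0.3202 0.1126] yyaw -4.01 tilt 0.54 q [0.39 0.24 1.84 0.01 1.06 0.45] F [-0.  -0.4 -0.1] open -0.004
.506,.223,.07,-4.2 ([-0.0979, -0.001, 0.0417], [0.0014, -0.0094, 0.0032])
.506,.223,.043,-4.2 ([-0.0981, -0.001, 0.0687], [0.0014, -0.0094, 0.0032])
```

View pics/top14o.png

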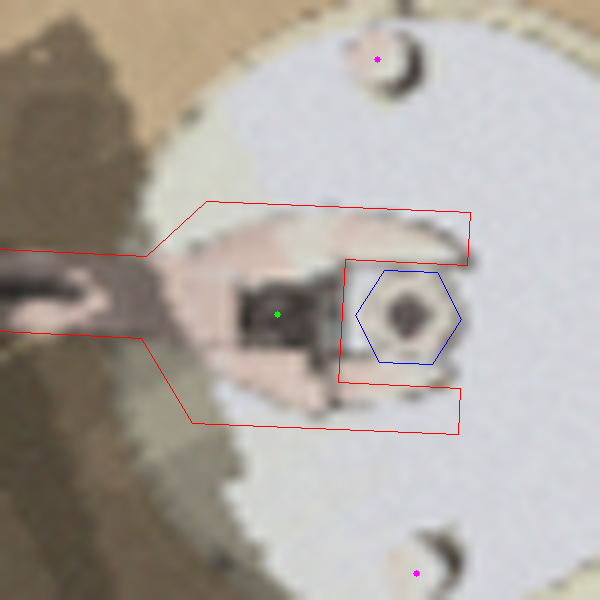

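The jaw is closing (its outer edge is now at row 402, stepped from the head edge). Third stroke.

>>> carry_out:
  commands:
    - {"delta_pos": [-0.03, 0, 0.005], "delta_rot": [0, -0.009, 0.003], "claw": 0}
    - {"delta_pos": [-0.06, 0, 0.01], "delta_rot": [0, -0.009, 0.003], "claw": 0}
    - {"delta_pos": [-0.09, 0, 0.02], "delta_rot": [0, -0.009, 0.003], "claw": 0}
    - {"delta_pos": [-0.098, -0.001, 0.035], "delta_rot": [0, -0.009, 0.003], "claw": 0}
    - {"delta_pos": [-0.098, -0.001, 0.05], "delta_rot": [0, -0.009, 0.003], "claw": 0}
    - {"delta_pos": [-0.098, -0.001, 0.062], "delta_rot": [0, -0.009, 0.003], "claw": 0}
    - {"delta_pos": [-0.098, -0.001, 0.067], "delta_rot": [0, -0.009, 0.003], "claw": 0}
    - {"delta_pos": [-0.098, -0.001, 0.068], "delta_rot": [0, -0.009, 0.003], "claw": 0}

```text
time: 18.52
eef_pos: [0.5052, 0.2226, 0.0425]
tcp_rot: [0.732, 0.681, -0.001, -0.0]
contact_force: [-0.0, 0.5, 0.0]
opening: -0.0
```

>>> carry_out:
  commands:
    - {"delta_pos": [0, 0, 0.002], "delta_rot": [0, 0, 0], "claw": 0}
    - {"delta_pos": [0, 0, 0.003], "delta_rot": [0, 0, 0], "claw": 0}

```text
time: 18.68
eef_pos: [0.5057, 0.223, 0.04]
tcp_rot: [0.732, 0.681, -0.0, 0.0]
contact_force: [0.1, 1.2, 2.8]
opening: 0.0
```

>>> carry_out:
  commands:
    - {"delta_pos": [-0.001, 0, 0.0025], "delta_rot": [0, 0, 0], "claw": 0}
    - {"delta_pos": [-0.004, 0, 0.0025], "delta_rot": [0, 0, 0], "claw": 0}
    - {"delta_pos": [-0.007, 0, 0.0025], "delta_rot": [0, 0, 0], "claw": 0}
    - {"delta_pos": [-0.01, 0, 0.0025], "delta_rot": [0, 0, 0], "claw": 0}

```text
time: 19.02
eef_pos: [0.5053, 0.2154, 0.0404]
tcp_rot: [0.732, 0.681, 0.001, -0.001]
contact_force: [-5.4, 5.5, 11.1]
opening: -0.004
```

>>> carry_out:
  commands:
    - {"delta_pos": [-0.003, 0, 0.0022], "delta_rot": [0, 0, 0], "claw": 0}
    - {"delta_pos": [-0.006, 0, 0.0022], "delta_rot": [0, 0, 0], "claw": 0}
    - {"delta_pos": [-0.009, 0, 0.0022], "delta_rot": [0, 0, 0], "claw": 0}
    - {"delta_pos": [-0.012, 0, 0.0022], "delta_rot": [0, 0, 0], "claw": 0}

```text
time: 19.35
eef_pos: [0.5063, 0.2055, 0.0405]
tcp_rot: [0.732, 0.681, 0.004, -0.001]
contact_force: [-0.2, 5.5, 5.1]
opening: -0.002
```

>>> carry_out:
  commands:
    - {"delta_pos": [0, 0, -0.01], "delta_rot": [0, 0, 0], "claw": 0}
    - {"delta_pos": [0, 0, -0.04], "delta_rot": [0, 0, 0], "claw": 0}
    - {"delta_pos": [0.03, 0, -0.07], "delta_rot": [0, 0, 0], "claw": 0}
    - {"delta_pos": [0.06, 0, -0.07], "delta_rot": [0, 0, 0], "claw": 0}
    - {"delta_pos": [0.09, 0, -0.07], "delta_rot": [0, 0, 0], "claw": 0}
    - {"delta_pos": [0.115, 0, -0.07], "delta_rot": [0, 0, 0], "claw": 0}
    - {"delta_pos": [0.115, 0, -0.07], "delta_rot": [0, 0, 0], "claw": 0}

```text
time: 19.93
eef_pos: [0.5147, 0.323, 0.1128]
tcp_rot: [0.731, 0.682, 0.006, -0.001]
contact_force: [0.3, -1.0, 0.1]
opening: -0.001
```

```bash
python3 - <<'E'
from ov import *
for n in("top","scene"):
    p,d=ctrl.read_camera(n);np.savez(n+"15.npz",p=p,d=d)
    draw(n,p,[.5096,.1741],-94.2,.034,f"pics/{n}15o.png",half=30,f=10,c=(.51,.20,.05),nut=(.507,.1728))
E
python3 tgt.py .506,.223,.043,-4.2
```

```text
t 20.03 pos [0.5141 0.3198 0.1116] yyaw -4.07 tilt 0.47 q [0.39 0.24 1.84 0.   1.06 0.46] F [ 0.  -0.4  0.9] open 0.003
.506,.223,.043,-4.2 ([-0.0976, -0.0016, 0.068], [0.0048, -0.0066, 0.0023])
```

View pics/top15o.png

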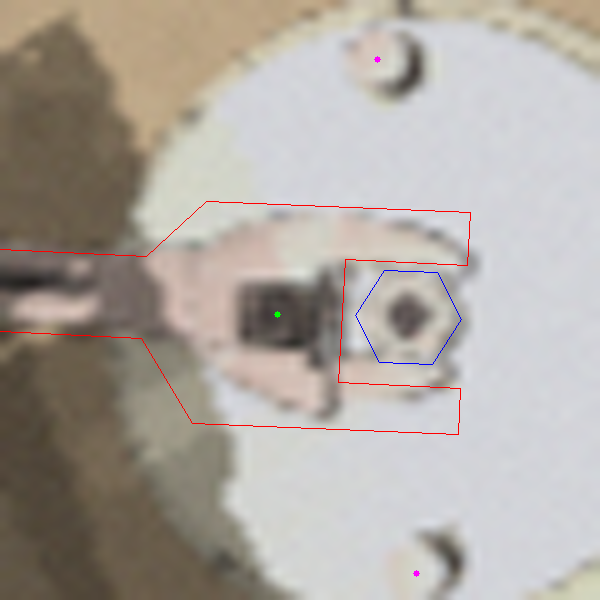

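View pics/scene15o.png

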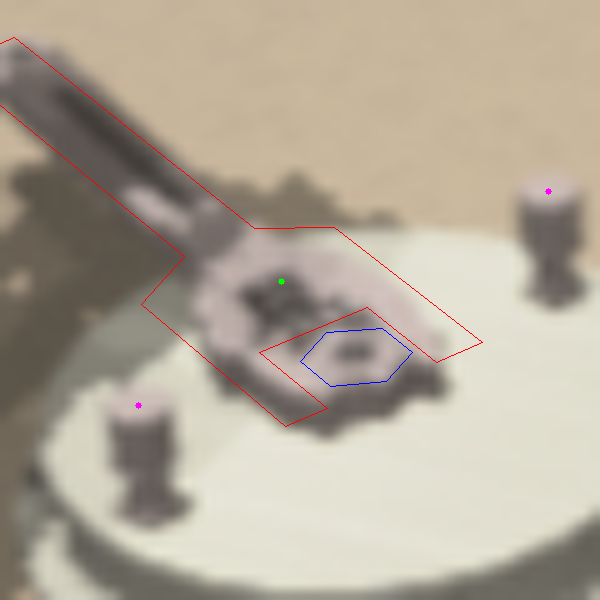

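Run:
```python
from h import *
c=proj("top",(.508,.18,.049))[0].astype(int);print(c)
ims=[]
for k in(11,13,14,15):
    p=np.load(f"top{k}.npz")['p'];im=p[c[1]-18:c[1]+18,c[0]-24:c[0]+24,::-1]
    ims.append(cv2.resize(im,None,fx=8,fy=8,interpolation=cv2.INTER_CUBIC))
cv2.imwrite("pics/cmp.png",np.vstack([np.hstack(ims[:2]),np.hstack(ims[2:])]))
g=[cv2.cvtColor(np.load(f"top{k}.npz")['p'],cv2.COLOR_RGB2GRAY) for k in(11,13,14,15)]
for u in range(c[0]+2,c[0]+12,2):
    for q in g: print(u,q[c[1]-16:c[1]+17,u])
```

```text
[226 225]
228 [214 212 212 213 213 212 214 153 185 204 205 212 199 183 201 186 119  92
 122 168 195 197 209 143 185 205 207 191 208 214 213 214 213]
228 [215 213 214 212 212 213 211 153 183 206 209 209 197 180 200 186 122  89
 120 165 194 193 160 193 202 204 168 199 215 213 213 213 211]
228 [210 211 210 214 212 212 211 182 190 203 206 207 160 170 201 185 119  91
 116 167 190 193 204 203 205 197 205 212 213 213 210 211 211]
228 [212 209 211 213 212 212 212 212 169 192 204 206 188 179 199 183 121  91
 120 162 192 192 203 203 204 189 206 213 212 214 210 212 211]
230 [214 213 214 216 212 213 215 193 179 202 210 212 181 182 202 161 104  94
  92 136 193 170 199 161 196 209 208 154 196 213 213 214 211]
230 [214 211 212 210 213 212 214 192 177 194 208 212 184 179 202 159 105  92
  89 137 194 169 160 199 208 208 150 196 213 210 211 213 212]
230 [213 212 211 211 213 213 216 211 159 190 206 207 180 181 201 157 103  89
  91 136 195 172 197 208 204 146 192 211 211 211 212 210 211]
230 [212 212 213 213 213 212 211 214 163 184 202 209 191 183 203 158 109  91
  90 134 193 168 189 205 206 153 193 211
[... 989 characters left out ...]
 209]
234 [213 213 214 210 210 211 211 212 214 211 167 186 207 178 160 170 174 163
 158 145 154 201 179 156 197 210 213 210 211 212 212 212 212]
236 [214 214 214 215 213 216 214 215 213 214 211 198 208 212 214 214 214 214
 214 214 215 214 212 216 213 214 214 214 215 215 214 214 214]
236 [210 212 212 211 213 214 211 214 210 209 211 196 205 211 213 215 210 212
 212 213 211 210 211 211 212 211 214 213 212 215 212 210 211]
236 [212 211 211 214 212 209 211 214 213 213 212 178 167 202 211 212 211 212
 211 210 212 212 213 210 210 214 212 213 211 212 212 212 211]
236 [212 212 213 211 212 212 211 214 211 210 210 175 157 183 207 212 212 211
 209 211 212 211 214 212 213 212 210 210 212 211 209 212 211]
```

View pics/cmp.png

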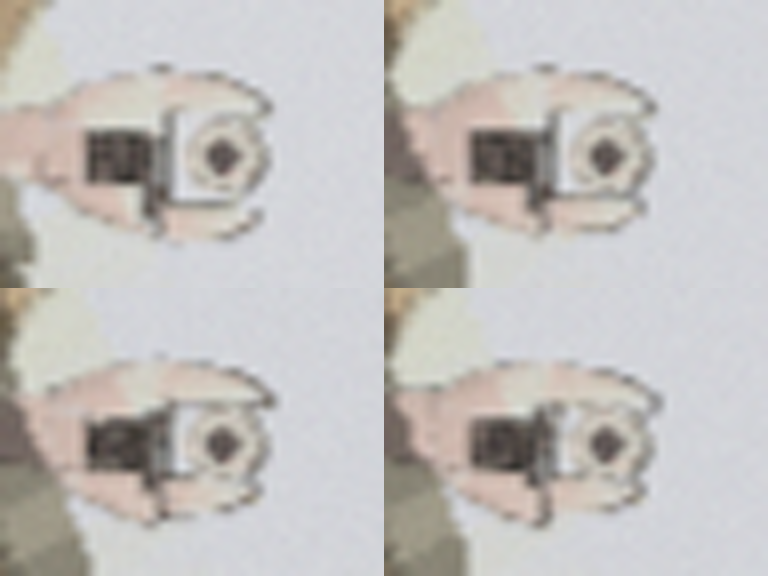

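The fixed jaw has closed up to the nut too, so it is nearly snug. Fourth stroke to make sure of the bite.

>>> carry_out:
  commands:
    - {"delta_pos": [-0.03, 0, 0.005], "delta_rot": [0.005, -0.007, 0.002], "claw": 0}
    - {"delta_pos": [-0.06, 0, 0.01], "delta_rot": [0.005, -0.007, 0.002], "claw": 0}
    - {"delta_pos": [-0.09, -0.001, 0.02], "delta_rot": [0.005, -0.007, 0.002], "claw": 0}
    - {"delta_pos": [-0.098, -0.002, 0.035], "delta_rot": [0.005, -0.007, 0.002], "claw": 0}
    - {"delta_pos": [-0.098, -0.003, 0.05], "delta_rot": [0.005, -0.007, 0.002], "claw": 0}
    - {"delta_pos": [-0.098, -0.003, 0.062], "delta_rot": [0.005, -0.007, 0.002], "claw": 0}
    - {"delta_pos": [-0.098, -0.003, 0.067], "delta_rot": [0.005, -0.007, 0.002], "claw": 0}
    - {"delta_pos": [-0.098, -0.003, 0.068], "delta_rot": [0.005, -0.007, 0.002], "claw": 0}

```text
time: 20.7
eef_pos: [0.5036, 0.222, 0.0416]
tcp_rot: [0.733, 0.681, -0.002, -0.001]
contact_force: [0.1, 0.5, 0.3]
opening: 0.002
```

>>> carry_out:
  commands:
    - {"delta_pos": [0, 0, 0.002], "delta_rot": [0, 0, 0], "claw": 0}
    - {"delta_pos": [0, 0, 0.0035], "delta_rot": [0, 0, 0], "claw": 0}

```text
time: 20.87
eef_pos: [0.5046, 0.2228, 0.0396]
tcp_rot: [0.733, 0.681, -0.001, -0.0]
contact_force: [-2.5, 2.0, 8.4]
opening: -0.001
```

>>> carry_out:
  commands:
    - {"delta_pos": [-0.001, 0, 0.003], "delta_rot": [0, 0, 0], "claw": 0}
    - {"delta_pos": [-0.004, 0, 0.003], "delta_rot": [0, 0, 0], "claw": 0}
    - {"delta_pos": [-0.007, 0, 0.003], "delta_rot": [0, 0, 0], "claw": 0}
    - {"delta_pos": [-0.01, 0, 0.003], "delta_rot": [0, 0, 0], "claw": 0}

```text
time: 21.2
eef_pos: [0.5041, 0.2168, 0.0403]
tcp_rot: [0.733, 0.68, 0.002, -0.003]
contact_force: [-8.3, 10.7, 12.9]
opening: 0.001
```

>>> carry_out:
  commands:
    - {"delta_pos": [-0.003, 0, 0.0025], "delta_rot": [0, 0, 0], "claw": 0}
    - {"delta_pos": [-0.006, 0, 0.0025], "delta_rot": [0, 0, 0], "claw": 0}
    - {"delta_pos": [-0.009, 0, 0.0025], "delta_rot": [0, 0, 0], "claw": 0}
    - {"delta_pos": [-0.011, 0, 0.0025], "delta_rot": [0, 0, 0], "claw": 0}

```text
time: 21.53
eef_pos: [0.5054, 0.2081, 0.0404]
tcp_rot: [0.733, 0.68, 0.005, -0.003]
contact_force: [-0.1, 5.6, 6.5]
opening: -0.001
```

>>> carry_out:
  commands:
    - {"delta_pos": [0, 0, -0.01], "delta_rot": [0, 0, 0], "claw": 0}
    - {"delta_pos": [0, 0, -0.04], "delta_rot": [0, 0, 0], "claw": 0}
    - {"delta_pos": [0.03, 0, -0.07], "delta_rot": [0, 0, 0], "claw": 0}
    - {"delta_pos": [0.06, 0, -0.07], "delta_rot": [0, 0, 0], "claw": 30}
    - {"delta_pos": [0.09, 0, -0.07], "delta_rot": [0, 0, 0], "claw": 50}
    - {"delta_pos": [0.115, 0, -0.07], "delta_rot": [0, 0, 0], "claw": 50}
    - {"delta_pos": [0.115, 0, -0.07], "delta_rot": [0, 0, 0], "claw": 50}

```text
time: 22.12
eef_pos: [0.5145, 0.3254, 0.1133]
tcp_rot: [0.732, 0.681, 0.007, -0.003]
contact_force: [-0.2, -0.2, 0.6]
opening: 0.499
```

```bash
python3 - <<'E'
from h import *
p,d=ctrl.read_camera("top");np.savez("top16.npz",p=p,d=d)
p,d=ctrl.read_camera("scene");np.savez("scene16.npz",p=p,d=d)
c=proj("top",(.508,.18,.049))[0].astype(int);ims=[]
for k in(11,14,15,16):
    p=np.load(f"top{k}.npz")['p'];im=p[c[1]-18:c[1]+18,c[0]-24:c[0]+24,::-1]
    ims.append(cv2.resize(im,None,fx=8,fy=8,interpolation=cv2.INTER_CUBIC))
cv2.imwrite("pics/cmp2.png",np.vstack([np.hstack(ims[:2]),np.hstack(ims[2:])]))
g=[cv2.cvtColor(np.load(f"top{k}.npz")['p'],cv2.COLOR_RGB2GRAY) for k in(11,14,15,16)]
for u in (228,230,232,234):
    for q in g: print(u,q[c[1]-11:c[1]+13,u])
E
python3 tgt.py .5175,.300,.07,-4.2
```

```text
228 [212 214 153 185 204 205 212 199 183 201 186 119  92 122 168 195 197 209
 143 185 205 207 191 208]
228 [212 211 182 190 203 206 207 160 170 201 185 119  91 116 167 190 193 204
 203 205 197 205 212 213]
228 [212 212 212 169 192 204 206 188 179 199 183 121  91 120 162 192 192 203
 203 204 189 206 213 212]
228 [210 213 209 170 193 204 208 186 177 201 185 121  94 119 165 193 195 200
 205 205 189 203 213 212]
230 [213 215 193 179 202 210 212 181 182 202 161 104  94  92 136 193 170 199
 161 196 209 208 154 196]
230 [213 216 211 159 190 206 207 180 181 201 157 103  89  91 136 195 172 197
 208 204 146 192 211 211]
230 [212 211 214 163 184 202 209 191 183 203 158 109  91  90 134 193 168 189
 205 206 153 193 211 214]
230 [210 214 213 166 182 204 209 189 183 200 161 107  92  91 137 192 171 188
 206 207 152 193 212 212]
232 [216 214 212 180 176 204 212 182 177 184 194 190 170 194 194 193 173 186
 207 213 205 142 194 212]
232 [211 212 211 179 160 198 210 164 168 181 195 185 167 191 194 191 169 175
 201 139 192 212 211 214]
232 [212 212 211 210 137 187 209 197 181 182 194 185 167 192 192 188 171 175
 201 140 190 212 209 214]
232 [210 212 211 210 138 186 210 198 180 183 188 184 171 191 194 188 173 178
 199 142 194 211 213 210]
234 [213 213 212 215 180 169 171 170 201 178 171 177 161 161 145 156 203 214
 213 173 169 203 213 214]
234 [212 211 213 212 182 154 177 145 195 175 170 175 159 157 142 158 201 179
 159 196 210 210 211 213]
234 [211 211 212 214 211 167 186 207 178 160 170 174 163 158 145 154 201 179
 156 197 210 213 210 211]
234 [213 211 214 211 211 168 183 208 179 164 169 175 164 161 144 158 202 178
 158 195 211 212 212 213]
t 22.22 pos [0.5138 0.3222 0.1121] yyaw -4.23 tilt 0.66 q [0.39 0.24 1.84 0.01 1.06 0.46] F [ 0.3 -0.9  0.5] open 0.501
.5175,.300,.07,-4.2 ([-0.0224, 0.0052, 0.0419], [0.0032, -0.0111, -0.0005])
```

View pics/cmp2.png

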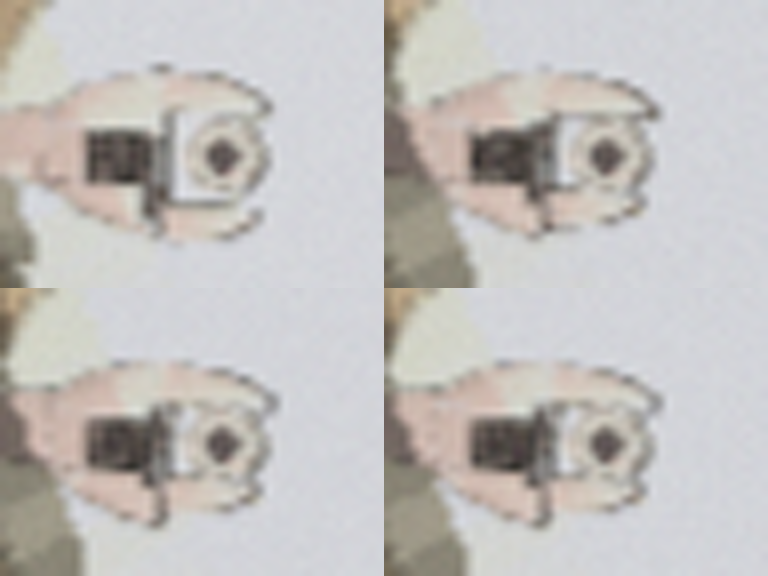

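Frames 15 and 16 are identical and the finger slid, so the jaw has bitten. The fixed jaw edge and the movable jaw both touch the nut. Now I straddle the handle about 130 mm from the axis.

```bash
python3 tgt.py .515,.304,.07,-4.2 .515,.304,.018,-4.2
```

```text
t 22.22 pos [0.5138 0.3222 0.1121] yyaw -4.23 tilt 0.66 q [0.39 0.24 1.84 0.01 1.06 0.46] F [ 0.3 -0.9  0.5] open 0.501
.515,.304,.07,-4.2 ([-0.0186, 0.0024, 0.0419], [0.0032, -0.0111, -0.0005])
.515,.304,.018,-4.2 ([-0.0191, 0.0022, 0.0939], [0.0032, -0.0111, -0.0005])
```

>>> carry_out:
  commands:
    - {"delta_pos": [-0.019, 0.0022, 0.01], "delta_rot": [0.003, -0.011, 0], "claw": 50}
    - {"delta_pos": [-0.019, 0.0022, 0.03], "delta_rot": [0.003, -0.011, 0], "claw": 50}
    - {"delta_pos": [-0.019, 0.0022, 0.042], "delta_rot": [0.003, -0.011, 0], "claw": 50}
    - {"delta_pos": [-0.019, 0.0022, 0.042], "delta_rot": [0.003, -0.011, 0], "claw": 50}
    - {"delta_pos": [-0.019, 0.0022, 0.042], "delta_rot": [0.003, -0.011, 0], "claw": 50}

```text
time: 22.63
eef_pos: [0.5141, 0.3025, 0.0689]
tcp_rot: [0.733, 0.68, -0.001, -0.0]
contact_force: [0.1, -0.6, 0.6]
opening: 0.499
```

```bash
python3 tgt.py .515,.304,.018,-4.2
python3 - <<'E'
from h import *
p,d=ctrl.read_camera("scene")
c=proj("scene",(.515,.28,.06))[0].astype(int)
cv2.imwrite("pics/s17.png",cv2.resize(p[c[1]-35:c[1]+35,c[0]-35:c[0]+35,::-1],None,fx=8,fy=8,interpolation=cv2.INTER_CUBIC))
E
```

```text
t 22.63 pos [0.5141 0.3025 0.0689] yyaw -4.28 tilt 0.15 q [ 0.36  0.28  1.87 -0.    0.99  0.44] F [ 0.1 -0.6  0.6] open 0.499
.515,.304,.018,-4.2 ([0.0016, 0.0009, 0.0509], [-0.0022, 0.0013, -0.0013])
```

View pics/s17.png

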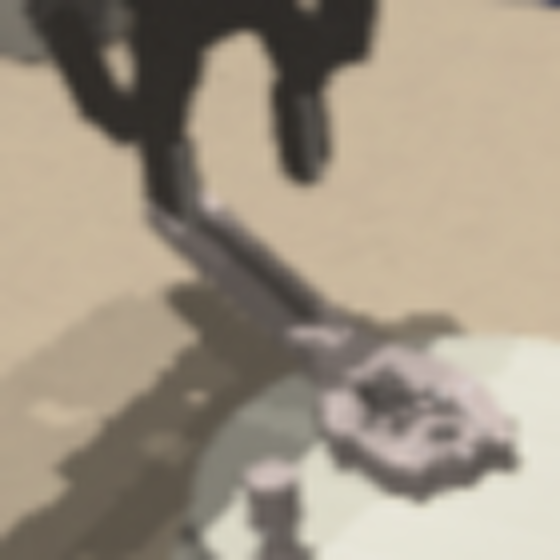

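>>> carry_out:
  commands:
    - {"delta_pos": [0.001, 0.001, 0.015], "delta_rot": [-0.002, 0.001, 0], "claw": 50}
    - {"delta_pos": [0.001, 0.001, 0.03], "delta_rot": [-0.002, 0.001, 0], "claw": 50}
    - {"delta_pos": [0.001, 0.001, 0.037], "delta_rot": [-0.002, 0.001, 0], "claw": 50}
    - {"delta_pos": [0.001, 0.001, 0.042], "delta_rot": [-0.002, 0.001, 0], "claw": 50}

```text
time: 23.02
eef_pos: [0.5159, 0.304, 0.0279]
tcp_rot: [0.733, 0.68, 0.001, 0.0]
contact_force: [-0.2, 0.2, -0.2]
opening: 0.499
```

>>> carry_out:
  commands:
    - {"delta_pos": [0, 0, 0.004], "delta_rot": [0, 0, 0], "claw": 50}
    - {"delta_pos": [0, 0, 0.008], "delta_rot": [0, 0, 0], "claw": 50}
    - {"delta_pos": [0, 0, 0.008], "delta_rot": [0, 0, 0], "claw": 45}
    - {"delta_pos": [0, 0, 0.008], "delta_rot": [0, 0, 0], "claw": 40}

```text
time: 23.35
eef_pos: [0.5165, 0.3042, 0.0203]
tcp_rot: [0.733, 0.68, 0.001, 0.001]
contact_force: [0.5, -0.1, -0.2]
opening: 0.402
```

```bash
python3 tgt.py
python3 - <<'E'
from h import *
p,d=ctrl.read_camera("scene")
c=proj("scene",(.515,.28,.06))[0].astype(int)
cv2.imwrite("pics/s18.png",cv2.resize(p[c[1]-35:c[1]+35,c[0]-35:c[0]+35,::-1],None,fx=8,fy=8,interpolation=cv2.INTER_CUBIC))
E
```

```text
t 23.35 pos [0.5165 0.3042 0.0203] yyaw -4.24 tilt 0.18 q [ 0.36  0.35  1.89 -0.    0.9   0.44] F [ 0.5 -0.1 -0.2] open 0.402
```

View pics/s18.png

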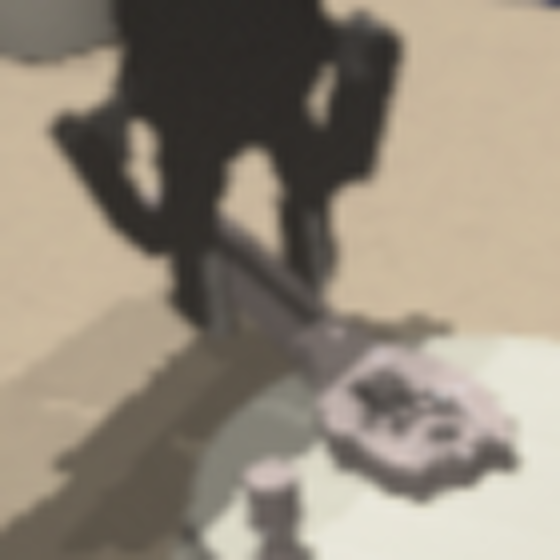

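The fingers straddle the handle. I'll compute the arc in tool axes.

```bash
cat > arc.py <<'E'
import sys
from tgt import *
C=np.array([.5055,.174]);s=ctrl.get_state();T=R.from_quat(s['tcp_rot']);st()
for th in map(float,sys.argv[1:]):
    c,q=np.cos(-th),np.sin(-th);v=s['eef_pos'][:2]-C
    w=C+[c*v[0]-q*v[1],q*v[0]+c*v[1]];d=T.inv().apply([*(w-s['eef_pos'][:2]),0]);print(th,d.round(4),w.round(3),"rotz",th)
E
python3 arc.py .05 .1 .15 .2 .25 .3 .35 .4
```

```text
t 23.4 pos [0.5165 0.3042 0.0205] yyaw -4.25 tilt 0.18 q [ 0.36  0.35  1.89 -0.    0.9   0.44] F [ 0.2  0.2 -0.1] open 0.4
0.05 [-0.0002  0.0065  0.    ] [0.523 0.303] rotz 0.05
0.1 [-0.0008  0.013   0.    ] [0.529 0.302] rotz 0.1
0.15 [-0.0017  0.0195  0.0001] [0.536 0.301] rotz 0.15
0.2 [-0.0029  0.0259  0.0001] [0.542 0.299] rotz 0.2
0.25 [-0.0044  0.0323  0.0001] [0.548 0.297] rotz 0.25
0.3 [-0.0062  0.0385  0.0001] [0.554 0.295] rotz 0.3
0.35 [-0.0084  0.0447  0.0001] [0.56  0.293] rotz 0.35
0.4 [-0.0108  0.0508  0.0001] [0.566 0.29 ] rotz 0.4
```

>>> carry_out:
  commands:
    - {"delta_pos": [0, 0, 0], "delta_rot": [0, 0, 0], "claw": 34}
    - {"delta_pos": [0, 0, 0], "delta_rot": [0, 0, 0], "claw": 34}
    - {"delta_pos": [0, 0.0032, 0], "delta_rot": [0, 0, 0.025], "claw": 34}
    - {"delta_pos": [-0.0002, 0.0065, 0], "delta_rot": [0, 0, 0.05], "claw": 34}
    - {"delta_pos": [-0.0005, 0.01, 0], "delta_rot": [0, 0, 0.075], "claw": 34}
    - {"delta_pos": [-0.0008, 0.013, 0], "delta_rot": [0, 0, 0.1], "claw": 34}
    - {"delta_pos": [-0.0017, 0.0195, 0], "delta_rot": [0, 0, 0.15], "claw": 34}
    - {"delta_pos": [-0.0029, 0.0259, 0], "delta_rot": [0, 0, 0.2], "claw": 34}
  force: 30

```text
time: 24.07
eef_pos: [0.5416, 0.2997, 0.0204]
tcp_rot: [0.798, 0.602, 0.001, -0.0]
contact_force: [-3.2, 1.0, 1.6]
opening: 0.343
```

```bash
python3 arc.py .05 .1 .15 .2 .25 .3 .35
python3 - <<'E'
from h import *
p,d=ctrl.read_camera("scene")
c=proj("scene",(.515,.25,.06))[0].astype(int)
cv2.imwrite("pics/s19.png",cv2.resize(p[c[1]-35:c[1]+35,c[0]-35:c[0]+35,::-1],None,fx=8,fy=8,interpolation=cv2.INTER_CUBIC))
E
```

```text
t 24.07 pos [0.5416 0.2997 0.0204] yyaw -15.91 tilt 0.08 q [0.34 0.39 1.83 0.   0.91 0.62] F [-3.2  1.   1.6] open 0.343
0.05 [-0.0002  0.0065  0.    ] [0.548 0.298] rotz 0.05
0.1 [-0.0007  0.0131  0.    ] [0.554 0.295] rotz 0.1
0.15 [-0.0015  0.0195  0.    ] [0.56  0.293] rotz 0.15
0.2 [-0.0027  0.026   0.    ] [0.566 0.29 ] rotz 0.2
0.25 [-0.0041  0.0323  0.    ] [0.572 0.287] rotz 0.25
0.3 [-0.0059  0.0386  0.    ] [0.577 0.283] rotz 0.3
0.35 [-0.008   0.0448  0.    ] [0.583 0.28 ] rotz 0.35
```

View pics/s19.png

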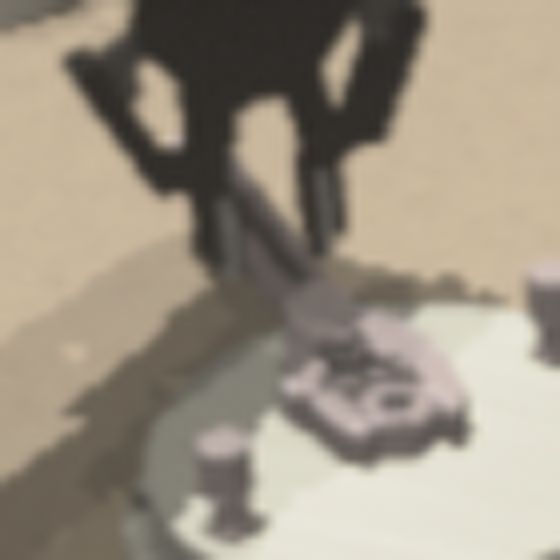

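Turning: about 3.3 N of push, and the wrench moves with the nut. I'll continue.

>>> carry_out:
  commands:
    - {"delta_pos": [-0.0002, 0.0065, 0], "delta_rot": [0, 0, 0.05], "claw": 34}
    - {"delta_pos": [-0.0007, 0.013, 0], "delta_rot": [0, 0, 0.1], "claw": 34}
    - {"delta_pos": [-0.0015, 0.0195, 0], "delta_rot": [0, 0, 0.15], "claw": 34}
    - {"delta_pos": [-0.0027, 0.026, 0], "delta_rot": [0, 0, 0.2], "claw": 34}
    - {"delta_pos": [-0.0041, 0.0323, 0], "delta_rot": [0, 0, 0.25], "claw": 34}
    - {"delta_pos": [-0.0059, 0.0386, 0], "delta_rot": [0, 0, 0.3], "claw": 34}

```text
time: 24.62
eef_pos: [0.5784, 0.2828, 0.0202]
tcp_rot: [0.88, 0.475, 0.001, 0.0]
contact_force: [-3.0, 1.4, 1.2]
opening: 0.337
```

```bash
python3 arc.py .05 .1 .15 .2 .25 .3 .35
```

```text
t 24.62 pos [0.5784 0.2828 0.0202] yyaw -33.34 tilt 0.12 q [0.3  0.44 1.77 0.   0.93 0.88] F [-3.   1.4  1.2] open 0.337
0.05 [-0.0002  0.0065  0.    ] [0.584 0.279] rotz 0.05
0.1 [-0.0008  0.0131  0.    ] [0.589 0.275] rotz 0.1
0.15 [-0.0016  0.0196  0.    ] [0.594 0.271] rotz 0.15
0.2 [-0.0028  0.026   0.    ] [0.599 0.266] rotz 0.2
0.25 [-0.0043  0.0324  0.    ] [0.603 0.261] rotz 0.25
0.3 [-0.0062  0.0387  0.    ] [0.607 0.256] rotz 0.3
0.35 [-0.0083  0.0448  0.    ] [0.611 0.251] rotz 0.35
```

>>> carry_out:
  commands:
    - {"delta_pos": [-0.0002, 0.0065, 0], "delta_rot": [0, 0, 0.05], "claw": 34}
    - {"delta_pos": [-0.0008, 0.0131, 0], "delta_rot": [0, 0, 0.1], "claw": 34}
    - {"delta_pos": [-0.0016, 0.0196, 0], "delta_rot": [0, 0, 0.15], "claw": 34}
    - {"delta_pos": [-0.0028, 0.026, 0], "delta_rot": [0, 0, 0.2], "claw": 34}
    - {"delta_pos": [-0.0043, 0.0324, 0], "delta_rot": [0, 0, 0.25], "claw": 34}
    - {"delta_pos": [-0.006, 0.038, 0], "delta_rot": [0, 0, 0.295], "claw": 34}
    - {"delta_pos": [-0.006, 0.038, 0], "delta_rot": [0, 0, 0.295], "claw": 34}

```text
time: 25.2
eef_pos: [0.6078, 0.2563, 0.0202]
tcp_rot: [0.941, 0.339, 0.002, 0.0]
contact_force: [-0.9, 0.5, -0.4]
opening: 0.339
```

```bash
python3 tgt.py
python3 - <<'E'
from h import *
p,d=ctrl.read_camera("scene")
c=proj("scene",(.53,.2,.05))[0].astype(int)
cv2.imwrite("pics/s20.png",cv2.resize(p[c[1]-35:c[1]+35,c[0]-35:c[0]+35,::-1],None,fx=8,fy=8,interpolation=cv2.INTER_CUBIC))
E
```

```text
t 25.2 pos [0.6078 0.2563 0.0202] yyaw -50.33 tilt 0.19 q [ 0.25  0.46  1.73 -0.    0.94  1.12] F [-0.9  0.5 -0.4] open 0.339
```

View pics/s20.png

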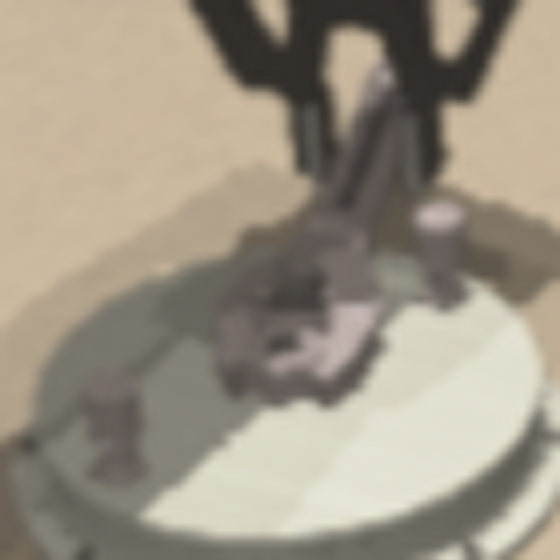

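>>> carry_out:
  commands:
    - {"delta_pos": [0, -0.002, 0], "delta_rot": [0, 0, 0], "claw": 40}
    - {"delta_pos": [0, -0.002, 0], "delta_rot": [0, 0, 0], "claw": 48}
    - {"delta_pos": [0, -0.002, 0], "delta_rot": [0, 0, 0], "claw": 48}
    - {"delta_pos": [0, -0.002, -0.015], "delta_rot": [0, 0, 0], "claw": 48}
    - {"delta_pos": [0, -0.002, -0.04], "delta_rot": [0, 0, 0], "claw": 48}
    - {"delta_pos": [0, -0.002, -0.08], "delta_rot": [0, 0, 0], "claw": 48}
    - {"delta_pos": [0, -0.002, -0.12], "delta_rot": [0, 0, 0], "claw": 48}
    - {"delta_pos": [0.02, -0.002, -0.15], "delta_rot": [0, 0, 0], "claw": 48}

```text
time: 25.92
eef_pos: [0.6205, 0.2699, 0.1749]
tcp_rot: [0.94, 0.34, 0.002, 0.001]
contact_force: [-0.1, 0.9, 0.2]
opening: 0.481
```

>>> carry_out:
  commands:
    - {"delta_pos": [0, -0.04, -0.02], "delta_rot": [0, 0, 0], "claw": 48}
    - {"delta_pos": [0, -0.08, -0.04], "delta_rot": [0, 0, 0], "claw": 48}
    - {"delta_pos": [0.03, -0.12, -0.04], "delta_rot": [0, 0, 0], "claw": 48}
    - {"delta_pos": [0.06, -0.14, -0.04], "delta_rot": [0, 0, 0], "claw": 48}
    - {"delta_pos": [0.08, -0.15, -0.04], "delta_rot": [0, 0, 0], "claw": 48}
    - {"delta_pos": [0.08, -0.15, -0.04], "delta_rot": [0, 0, 0], "claw": 48}

```text
time: 26.42
eef_pos: [0.5855, 0.4416, 0.2159]
tcp_rot: [0.94, 0.342, 0.004, -0.0]
contact_force: [-1.1, 0.0, -0.2]
opening: 0.481
```

```bash
python3 tgt.py
python3 - <<'E'
from ov import *
for n in("top","scene"):
    p,d=ctrl.read_camera(n);np.savez(n+"21.npz",p=p,d=d);cv2.imwrite(f"pics/{n}21.png",p[:,:,::-1])
    draw(n,p,[.507,.1728],-94.2-43,.034,f"pics/{n}21o.png",half=50,f=6,c=(.54,.20,.05),nut=(.507,.1728),hx=25.8)
E
```

```text
t 26.42 pos [0.5855 0.4416 0.2159] yyaw -49.95 tilt 0.46 q [ 0.51  0.41  1.42 -0.    1.3   1.38] F [-1.1  0.  -0.2] open 0.481
```

View pics/top21o.png

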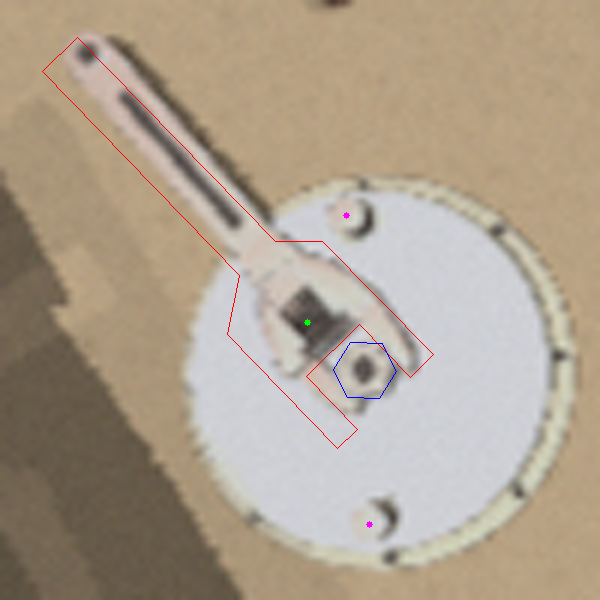

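View pics/scene21.png

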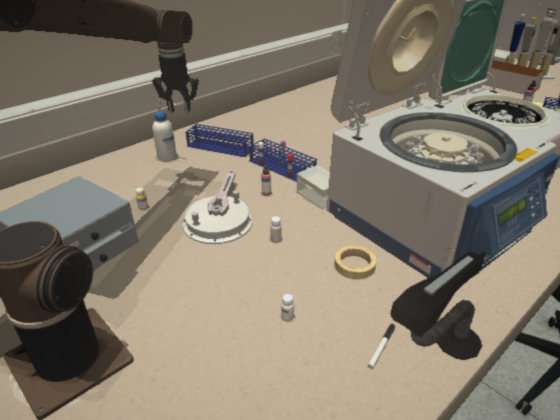

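The final view shows the wrench snug on the nut, the handle clear of the port, and the bystanders in place. I'll check the angle, wrench height and bystander shifts numerically.

Run:
```python
from meas import *
def ang(k):
    P=cloud("top",np.load(f"top{k}.npz")['d']);C=np.array([.507,.1728])
    r=np.hypot(P[...,0]-C[0],P[...,1]-C[1])
    m=(r>.105)&(r<.205)&(P[...,2]>.03)&(P[...,2]<.056)&(P[...,1]>.2)
    n,l,s,c=ccs(m);b=1+np.argmax(s[1:,4]);v,u=np.nonzero(l==b)
    W=np.array([ray("top",a,q,.047)[:2] for a,q in zip(u,v)])
    mu=W.mean(0);V=np.linalg.svd(W-mu)[2][0];V*=np.sign(V[1]);return np.degrees(np.arctan2(V[1],V[0])),len(W),np.median(P[l==b][:,2]),mu
for k in(11,21): print(k,ang(k))
d=np.load("top21.npz")['d'];P=cloud("top",d)
m=(np.hypot(P[...,0]-.527,P[...,1]-.197)<.02);print("head z",np.percentile(P[m][:,2],[20,50,80]))
P0=np.load("topP.npy")
for nm,(x,y,R_,zlo) in dict(vial_a=(.571,-.001,.04,.05),vial_b=(.393,.379,.04,.05),drop=(.702,.184,.04,.08),vialc=(.404,-.22,.04,.045),tape=(.605,-.21,.09,.015),pen=(.48,-.42,.09,.007)).items():
    f=lambda Q:(lambda q:np.round(q.mean(0),4))(Q[(np.hypot(Q[...,0]-x,Q[...,1]-y)<R_)&(Q[...,2]>zlo)&(Q[...,2]<.12)])
    print(nm,f(P0),f(P))
```

```text
11 (np.float64(87.34437722158484), 252, np.float64(0.046572825112065355), array([0.51958558, 0.32629263]))
21 (np.float64(40.10099816686721), 266, np.float64(0.046603975961202374), array([0.62680582, 0.27122162]))
head z [0.04546906 0.04875033 0.05138031]
vial_a [ 0.5743 -0.0016  0.0669] [ 0.5743 -0.0015  0.0672]
vial_b [0.3912 0.3851 0.0628] [0.3914 0.3849 0.0628]
drop [0.71   0.1892 0.0901] [0.7098 0.1896 0.0903]
vialc [ 0.4041 -0.2236  0.059 ] [ 0.4042 -0.2232  0.0589]
tape [ 0.6401 -0.2198  0.0236] [ 0.6453 -0.217   0.0239]
pen [ 0.4885 -0.4183  0.0118] [ 0.4912 -0.4175  0.0118]
```

```bash
python3 -c "
from plant import ctrl
print(ctrl.get_state()['dq'].round(3));print(ctrl.sign_off())"
```

```text
[-0.034 -0.025  0.034 -0.002 -0.002 -0.002]
the job is handed in; nothing more can be done
None
```

The wrench is lying flat and snug on the nut, the nut is turned about an eighth of a turn clockwise, and the job is handed in at about 26.5 s. `sign_off` gives no verdict, so the result below rests on my own checks.

**What I did:**
- **Placing:** I gripped the wrench by the handle and laid it over the unturned nut. It made contact with the underside at about 34 mm, matching the lid.
- **Closing the jaw:** I rolled the worm with four fingertip strokes at roughly 5–13 N. On the last stroke the finger slid and the pictures before and after it were identical.
- **Turning:** I swung the handle clockwise with the fingers straddling it (about 3 N), then let go and lifted clear.

**Last checks:**
- **Angle:** the handle went from about 86–87° to about 40°, so the nut turned about 0.80–0.82 rad (0.60–0.97 allowed).
- **Position:** the handle top is at 46.6 mm against 47 mm expected, so the wrench lies flat. The nut sits between both jaws.
- **Bystanders:** the three vials and the dropper moved less than 0.5 mm. The tape and pen readings shifted by 3–6 mm, most likely because the wrench was in the first measuring window; both look unmoved in the pictures.

**What disagreed:**
- **Tool height:** the fingertips stood about 31 mm higher than the reported TCP and the stated tool length imply. My first grasp closed above the handle, and I corrected for it after a touch probe.
- **Nut position:** the two cameras differed by about 4 mm, so I lined up the jaws in the top view.
- **Jaw gap:** I judged it from the pictures and the finger sliding, and did not measure it directly.

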